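Fetch the phone from the back of the desk tray

TASK

The phone handset lies at the back of the light wooden desk tray, behind the clip box, the ink bottle and the rubber stamp. First move those three into the grey side tray, standing upright, without shifting the phone; then lay the phone, keys up, centred and lengthwise on the notebook; only after that put the three back in the wooden tray, each exactly where and square as it stood at the start. Leave the mouse, the note cube and the phone cradle where they are.

Things in the scene. Friction and masses are not known exactly. Their poses are not given: they have to be found in the camera images.
- organiser: fixed low tray of light wood, 184 (x) x 316 (y) mm; origin under its centre at desk level; floor 4 mm above it; rim 6 mm thick, 12 mm high. Its +x side is the back. The phone lies along y, 28 mm behind the centre; the three small things stand in a row along y, 43 mm before the centre, 85 mm apart, in any order, square to the tray within 0.08 rad
- side_tray: fixed shallow grey plastic tray, the side area, long side pointing away from the robot, 116 (x) x 284 (y) mm; origin under its centre at desk level; floor top 4 mm above the origin; rim 6 mm thick and 10 mm high; inside 104 x 272 mm; it has room for the three things in a row along y, 80 mm apart. It and the notebook may swap places
- notebook: fixed closed blue spiral-bound notebook, lies flat, 148 mm long (x) x 109 mm wide (y), 14 mm thick over the spiral, cover 11 mm above the desk; origin under its centre at desk level
- phone: dark grey cordless phone handset lying on its back, keys up, 145 mm long (x) x 48 mm wide (y), 21 mm high; origin under its centre, at its underside. Grip across the 48 mm width (y) low down at mid length; about 0.14 kg
- clip_box: small clear grey-blue box of paper clips with closed lid (the lid is fixed), 48 mm (x) x 66 mm (y), 22 mm high; origin under its centre (the body spans x -23 to +25 mm), at its underside. Grip across the 48 mm (x), which runs along the wooden tray's y; about 0.07 kg
- ink_bottle: square dark blue ink bottle with black round cap (screwed tight, fixed), 52 x 52 mm, body 36 mm high, 56 mm high with the 36 mm wide cap; origin under its centre, at its underside. Grip the 52 mm body along the wooden tray's y (its own y); about 0.17 kg
- stamp: office rubber stamp, wooden foot 22 mm (x) x 48 mm (y), 18 mm high, with an upright black turned knob up to 24 mm wide and to 65 mm high over its middle; origin under its centre, at its underside. Its x runs along the wooden tray's y; grip the knob about 45 mm up; about 0.06 kg
- mouse: bystander: dark grey computer mouse, 104 (x) x 58 (y) x 38 mm, loose; origin under its centre
- note_cube: bystander: clear tray filled with note slips, 94 x 94 x 51 mm, loose; origin under its centre; behind the wooden tray's right end
- cradle: bystander: dark grey empty charging cradle of the phone, 95 (x) x 78 (y) x 45 mm, loose; origin under its centre; at the far left
There are look-alikes about, which are no part of the job. There is more than one size of the ink_bottle; the one meant has the size given above.

How it is judged:
By the outcome, as a careful person would: the job done as asked, in the order asked, and still so for the second after the job is handed in, with the robot touching nothing.
It also fails if it takes over 141 s, if anything falls off the work surface, if the arm or the gripper's body presses on something with over 40 N, if the wrist force passes 120 N, or if a joint passes its speed limit or range.

ROBOT

A 6-joint arm with a two-finger parallel gripper is mounted at the origin on a cart in front of the work surface, level with it; the furniture and walls round the work are solid. World frame = base frame: x ahead of the robot, y to its left, z up, the work surface at z = 0. Lengths are in m, angles in degrees, forces in N, time in s.
With the tool pointing down it reaches from about 0.4 to 0.825 m from the base axis. Payload 7 kg.
Tool frame: the origin (TCP) lies at the very end of the fingers, on their centre line; the grasp point (between the pads) lies hold_point_z behind it (hold_point_z is the distance from the TCP to the grasp point, in m); z points along the fingers, y is the line along which they close (so a half turn about z gives the same grasp; the last joint's range is limited). The gripper opens to 88 mm and grips with 3 to 60 N. Pads are 19 mm wide; open, the fingers measure 130 mm over their backs; the gripper's body (78 mm by 193 mm) begins 47 mm behind the grasp point.
Start: joints at [-59.353, 20.546, 0.682, 0, -70.136, -16.507], TCP at [0.165, -0.655, 0.227] pointing down, gripper open.
Joint ranges: [-176.03, 176.03], [-82.01, 121.73], [-58.28, 71.71], [-173.87, 95.51], [-174.79, -0.11], [-173.66, 173.66]. Speed limits (degrees/s): [136.94, 136.94, 172.46, 180, 180, 180].

INTERFACE

Orientations are given as [roll, pitch, yaw] about the fixed x, y, z axes, in that order (R = Rz(yaw) Ry(pitch) Rx(roll)).
In Python, from plant import get_obs, snapshot, close_job, hold_point_z gives the robot as it stands.
- The arm moves only by the tool play_rows, never from a script. Its argument "commands" is a list that holds one entry, the list of rows, each a list of 7 numbers: the shift along the tool's x, y, z in cm, then the turn, a rotation vector about the tool's x, y, z in degrees, then the opening, from 0 (shut) to 1 (fully open). In form: [[[x, y, z, ax, ay, az, fingers], ...]]. A call has 1 to 20 rows; each row is the pose to reach, as a shift and turn from the pose commanded when the call began, along the tool's axes at that moment; what a row does not reach only later rows make up. A row lasts 1/12 s, in which the tool goes at most 41.7 mm and 7.16 degrees, less where a joint would pass 70% of its speed; a pose out of reach is approached as far as the arm can. A call with a gripper value outside its range is refused whole. The fingers move at their own pace and stop on an object; the grip force is fixed at half the most. Time passes only in rows, so rows that repeat a pose let the fingers close. It gives the time, the measured TCP pose, the force, the opening and the grip force at its end, in the units of the state.
- get_obs(): the state, without advancing time (a new reading comes with each control period).
- snapshot(name): name is "scene" or "top" or "wrist"; returns a dict with "frame" (400x640x3 uint8, red, green, blue), "camera_matrix" (3x3 intrinsics, pixels), "origin" and "attitude" of the camera in the world. Camera axes: x right, y down, z forward; pixel columns grow to the right and rows downward; lengths in m; the calibration is good to about 2 mm. The wrist camera is an equidistant fisheye: a pixel r from the principal point sees the ray r / f radians off the axis. A picture is of the moment at which its call begins. There is no depth.
- close_job(): hands the job in; it is judged then, once.
The state is a dict: "clock": time; "joint_pos": joint angles; "qvel": joint speeds; "tau": joint torques, N m; "tool_pos": TCP position; "orientation": TCP orientation; "force": force on the tool from outside, world axes, zero at the start; "moment": the same for the moment, N m; "opening": finger opening in m; "gripper_force": force on a finger pad.
Only numpy, scipy, OpenCV 4.12 (cv2) and the standard library are available. Lean on these libraries where they do the work, as an engineer would, in place of code of your own. Each camera call takes 0.05 s, during which the arm holds its last target. There are 200 camera calls.

## Working session

There is one attempt and no reset: what is moved stays moved. The work goes in short steps, Python scripts to look and compute and a tool call to move; the robot and the scene stay as the last step left them, time stands still between calls to the robot, and variables do not carry over. Pictures are saved under pics/ and viewed, at most 14 in all, crops included, and the job is handed in when it is done.

Besides the shell and the picture viewer there is one more tool, called after "Request:" as name(argument=value, ...), one argument or row to a line, values as JSON. play_rows: Moves the arm, as the interface text tells. Its arguments: {"type":"object","properties":{"commands":{"type":"array","items":{"type":"array","items":{"type":"array","items":{"type":"number"}}}}},"required":["commands"]}

```bash
ls; mkdir -p pics
python3 - <<'E'
from plant import get_obs, snapshot, hold_point_z
import cv2,json
print(hold_point_z); o=get_obs(); print(o)
for n in ["scene","top"]:
    s=snapshot(n); cv2.imwrite(f"pics/{n}0.png",s["frame"][:,:,::-1]); print(n,s["camera_matrix"],s["origin"],s["attitude"])
E
```

```text
pics
0.0188
{'clock': 0.0, 'joint_pos': array([-5.93519608e+01,  2.05903669e+01,  6.34207487e-01, -2.02196107e-02,
       -7.01360007e+01, -1.65068260e+01]), 'qvel': array([-0.00122551, -0.01407242, -0.04564476,  0.06343238,  0.09221855,
       -0.09453063]), 'tau': array([-2.65424587e-04, -5.82715845e+01,  2.93067706e+01,  6.99767411e+00,
        6.96237505e-03, -1.49798116e-04]), 'tool_pos': array([ 0.16476567, -0.65407833,  0.22563773]), 'orientation': array([ 1.79906237e+02, -7.96350712e-03, -1.65865666e+02]), 'force': array([ 1.22421039,  0.91160088, -0.46660384]), 'moment': array([ 0.00876211, -0.02306771,  0.02190214]), 'gripper_force': 0.0, 'opening': 0.08745120614461514}
scene [[467.18100819   0.         311.1960464 ]
 [  0.         467.18100819 206.76439156]
 [  0.           0.           1.        ]] [0.10228946 1.13886751 0.5268855 ] [-115.30076933    0.57883804 -155.07138781]
top [[414.45127901   0.         323.41283753]
 [  0.         414.45127901 207.96875732]
 [  0.           0.           1.        ]] [0.4865537  0.19831081 1.31886693] [-1.77911327e+02  5.76332211e-02 -8.92991404e+01]
```

View pics/scene0.png

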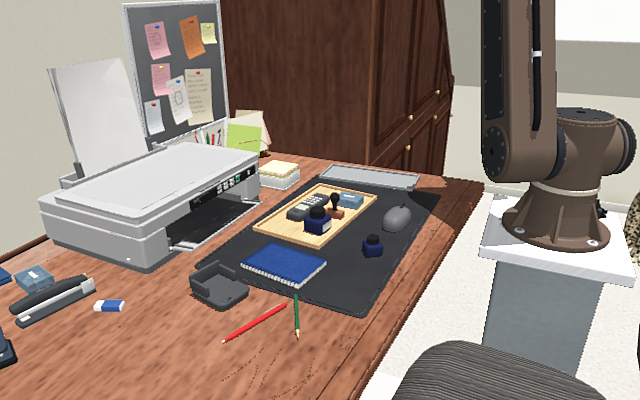

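View pics/top0.png

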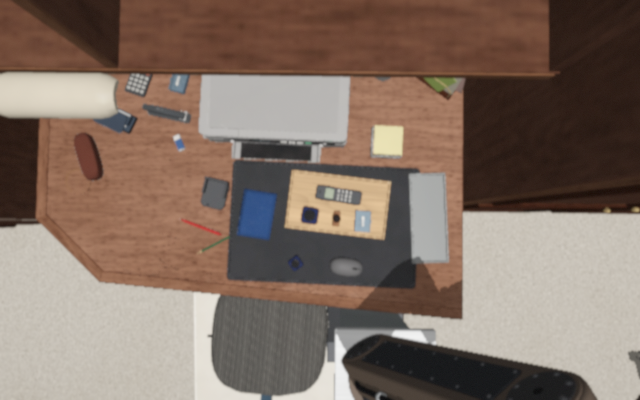

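Scene view: the wooden tray holds the ink bottle (318,220), stamp (336,205), clip box (351,200) and phone (305,207). The decoy small bottle is at (373,245) and the decoy box at (35,278). Top view: phone (338,195), bottle (310,215), stamp (337,217), clip box (362,221), small decoy bottle (296,262), notebook (256,214), side tray (428,218), mouse (347,267).

```bash
cat > h.py <<'E'
import numpy as np, cv2
from scipy.spatial.transform import Rotation as R
from plant import get_obs, snapshot, hold_point_z
def rpy(a): return R.from_euler('xyz',a,degrees=True)
def ray(s,uv,fish=False):
    K=s["camera_matrix"]; uv=np.atleast_2d(np.array(uv,float))
    p=np.c_[(uv[:,0]-K[0,2])/K[0,0],(uv[:,1]-K[1,2])/K[1,1]]
    if fish:
        r=np.linalg.norm(p,axis=1)+1e-12
        d=np.c_[p*(np.sin(r)/r)[:,None],np.cos(r)]
    else: d=np.c_[p,np.ones(len(p))]
    return rpy(s["attitude"]).apply(d)
def onz(s,uv,z,fish=False):
    d=ray(s,uv,fish); o=np.array(s["origin"]); return o+d*((z-o[2])/d[:,2])[:,None]
def proj(s,P,fish=False):
    c=rpy(s["attitude"]).inv().apply(np.atleast_2d(P)-s["origin"]); K=s["camera_matrix"]
    if fish:
        rho=np.hypot(c[:,0],c[:,1]); th=np.arctan2(rho,c[:,2]); p=c[:,:2]*(th/(rho+1e-12))[:,None]
    else: p=c[:,:2]/c[:,2:]
    return np.c_[p[:,0]*K[0,0]+K[0,2],p[:,1]*K[1,1]+K[1,2]]
def delta(target_xyz, yaw_rel=None):
    "cm shift in tool axes from present measured pose"
    o=get_obs(); return rpy(o["orientation"]).inv().apply(np.array(target_xyz)-o["tool_pos"])*100
E
python3 - <<'E'
from h import *
s=snapshot("top")
N=dict(phone=(338,195,.02),bottle=(310,215,.05),stamp=(337,217,.06),clip=(362,221,.025),small=(296,262,.03),notebook=(256,214,.011),side=(428,218,.008),mouse=(347,267,.03),cube=(388,140,.05),cradle=(215,193,.03),tray=(338,204,.01))
for k,(u,v,z) in N.items(): print(k,onz(s,(u,v),z).round(3))
print("tray corners",onz(s,[(288,170),(392,181),(387,240),(284,230)],.012).round(3))
print("side corners",onz(s,[(408,173),(446,174),(448,262),(411,263)],.01).round(3))
print("nb corners",onz(s,[(244,189),(276,192),(270,239),(238,237)],.011).round(3))
w=snapshot("wrist"); print(w["camera_matrix"],w["origin"],w["attitude"])
cv2.imwrite("pics/w0.png",w["frame"][:,:,::-1])
E
```

```text
phone [[0.575 0.155 0.02 ]]
bottle [[0.511 0.241 0.05 ]]
stamp [[0.506 0.159 0.06 ]]
clip [[0.495 0.079 0.025]]
small [[0.365 0.283 0.03 ]]
notebook [[0.513 0.413 0.011]]
side [[ 0.507 -0.131  0.008]]
mouse [[0.352 0.125 0.03 ]]
cube [[0.745 0.004 0.05 ]]
cradle [[0.576 0.539 0.03 ]]
tray [[0.547 0.154 0.01 ]]
tray corners [[ 0.653  0.314  0.012]
 [ 0.622 -0.016  0.012]
 [ 0.436 -0.001  0.012]
 [ 0.463  0.323  0.012]]
side corners [[ 0.648 -0.066  0.01 ]
 [ 0.647 -0.187  0.01 ]
 [ 0.369 -0.194  0.01 ]
 [ 0.364 -0.077  0.01 ]]
nb corners [[0.591 0.452 0.011]
 [0.583 0.351 0.011]
 [0.434 0.367 0.011]
 [0.439 0.468 0.011]]
[[309.70691629   0.         331.43248193]
 [  0.         309.70691629 197.41677502]
 [  0.           0.           1.        ]] [ 0.08517761 -0.67517046  0.38343885] [ 1.62447061e+02 -8.01753743e-02  1.04104893e+02]
```

View pics/w0.png

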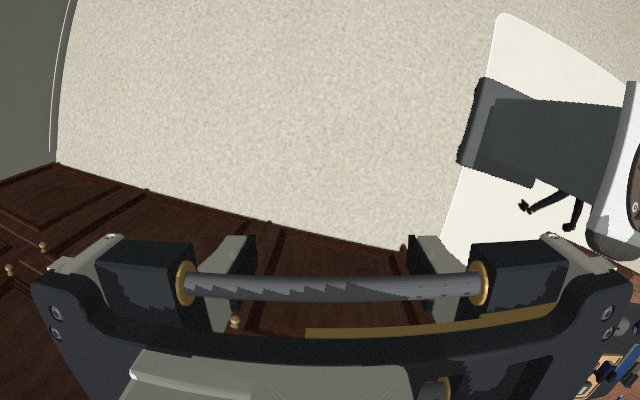

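The wrist view shows only the floor, cabinet and fingers, so I'm moving the hand over the wooden tray to look.

Request:
play_rows(
  commands=[
    [[-62, 68, -7.5, 0, 0, 19, 1], [-62, 68, -7.5, 0, 0, 19, 1], [-62, 68, -7.5, 0, 0, 19, 1], [-62, 68, -7.5, 0, 0, 19, 1], [-62, 68, -7.5, 0, 0, 19, 1], [-62, 68, -7.5, 0, 0, 19, 1], [-62, 68, -7.5, 0, 0, 19, 1], [-62, 68, -7.5, 0, 0, 19, 1], [-62, 68, -7.5, 0, 0, 19, 1], [-62, 68, -7.5, 0, 0, 19, 1], [-62, 68, -7.5, 0, 0, 19, 1], [-62, 68, -7.5, 0, 0, 19, 1], [-62, 68, -7.5, 0, 0, 19, 1], [-62, 68, -7.5, 0, 0, 19, 1], [-62, 68, -7.5, 0, 0, 19, 1], [-62, 68, -7.5, 0, 0, 19, 1], [-62, 68, -7.5, 0, 0, 19, 1], [-62, 68, -7.5, 0, 0, 19, 1], [-62, 68, -7.5, 0, 0, 19, 1], [-62, 68, -7.5, 0, 0, 19, 1]],
  ],
)

```text
clock: 1.87
tool_pos: [0.5576, 0.0787, 0.2945]
orientation: [180.0, 0.0, 175.2]
force: [0.7, -1.3, 0.1]
opening: 0.0876
gripper_force: 0.0
```

Request:
play_rows(
  commands=[
    [[0, 0, 0, 0, 0, 0, 1]],
  ],
)

```text
clock: 1.95
tool_pos: [0.56, 0.0819, 0.2935]
orientation: [180.0, 0.0, 175.3]
force: [-0.3, 0.1, 0.3]
opening: 0.0875
gripper_force: 0.0
```

Request:
play_rows(
  commands=[
    [[-3.4, 7.5, -1, 0, 0, 0, 1], [-3.4, 7.5, -1, 0, 0, 0, 1], [-3.4, 7.5, -1, 0, 0, 0, 1], [-3.4, 7.5, -1, 0, 0, 0, 1], [-3.4, 7.5, -1, 0, 0, 0, 1]],
  ],
)

```text
clock: 2.37
tool_pos: [0.5971, 0.1485, 0.3035]
orientation: [-180.0, -0.1, 175.2]
force: [-1.4, -0.2, 0.1]
opening: 0.0872
gripper_force: 0.0
```

Run:
```python
from h import *
import pickle
w=snapshot("wrist"); o=get_obs(); print(o["tool_pos"],o["orientation"],o["qvel"].round(2)); print(w["origin"],w["attitude"])
pickle.dump(w,open("w1.pkl","wb"))
cv2.imwrite("pics/w1.png",w["frame"][:,:,::-1])
```

```text
[0.59699656 0.14799491 0.30389677] [-1.79976604e+02 -3.73557851e-02  1.75138795e+02] [-0.55 -0.87 -0.24  0.05 -0.02  0.08]
[0.51545241 0.15480551 0.46119175] [1.62505528e+02 3.60840207e-02 8.51417684e+01]
```

View pics/w1.png

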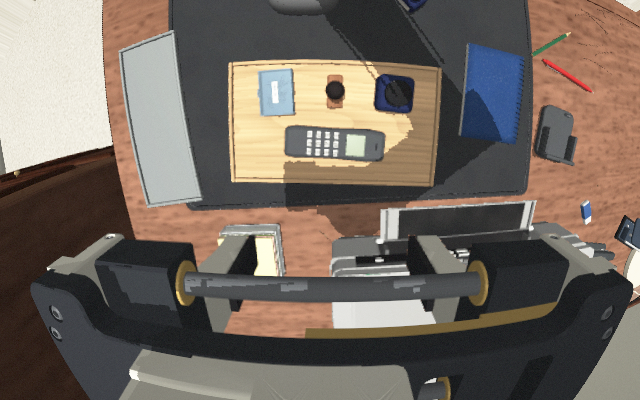

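Wrist view: tray corners are about (229,62), (441,67), (435,186) and (231,182). Clip box (277,92), stamp (335,91), large ink bottle (394,93), phone (335,143), notebook (491,93) and side tray (160,118). Possible mistakes: the small bottle (410,3) outside the tray, and the clip-box decoy on the far left of the desk. The large bottle inside the tray is the one to use. Next I'm checking this in a close crop and measuring it.

Run:
```python
from h import *
import pickle
w=pickle.load(open("w1.pkl","rb")); f=w["frame"]
c=f[50:200,220:450]; cv2.imwrite("pics/c1.png",cv2.resize(c[:,:,::-1],None,fx=3.4,fy=3.4,interpolation=cv2.INTER_CUBIC))
hsv=cv2.cvtColor(f,cv2.COLOR_RGB2HSV)
for n,p in dict(wood=(310,110),rim=(330,64),clip=(264,92),label=(277,92),foot=(330,103),knob=(335,91),body=(380,85),cap=(397,92),phone=(295,150),pe=(375,135),nb=(490,80),side=(160,118),siderim=(123,110),mat=(215,100),desk=(110,100)).items(): print(n,f[p[1],p[0]],hsv[p[1],p[0]])
```

```text
wood [241 210 155] [ 19  91 241]
rim [227 191 141] [ 17  97 227]
clip [169 197 214] [101  54 214]
label [252 252 249] [ 30   3 252]
foot [202 147 108] [ 12 119 202]
knob [54 49 48] [ 5 28 54]
body [47 54 92] [115 125  92]
cap [51 50 52] [135  10  52]
phone [107 108 110] [110   7 110]
pe [107 109 112] [108  11 112]
nb [ 59  93 152] [109 156 152]
side [186 193 188] [ 69   9 193]
siderim [174 124  97] [ 11 113 174]
mat [68 68 73] [120  17  73]
desk [181 129 100] [ 11 114 181]
```

View pics/c1.png

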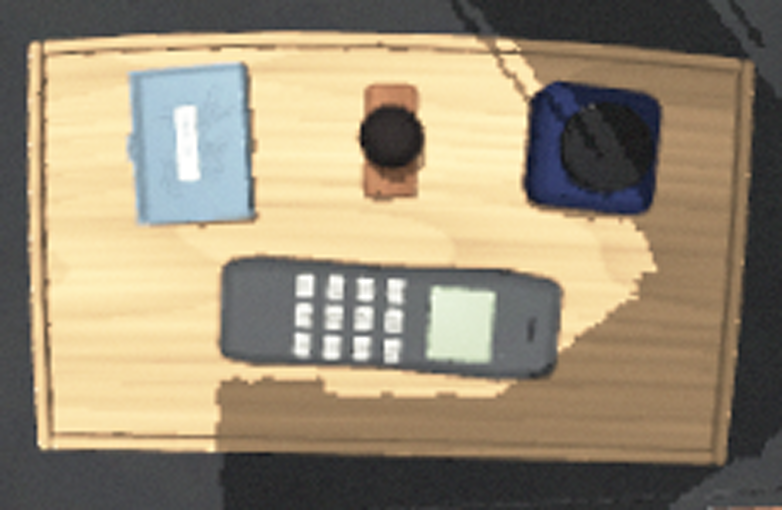

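The crop confirms the choice: clip box with its clasp to the left, stamp in the middle, the large ink bottle to the right, and the phone behind with its earpiece to the right (+y).

```bash
cat >> h.py <<'E'
def rect(s,m,z,fish=True,box=None,lo=60):
    "largest contour of mask in box -> cast to z -> minAreaRect (centre, sizes, long-side dir deg)"
    mm=np.zeros(m.shape,np.uint8)
    if box: x0,y0,x1,y1=box; mm[y0:y1,x0:x1]=m[y0:y1,x0:x1]*255
    else: mm=m.astype(np.uint8)*255
    mm=cv2.morphologyEx(mm,cv2.MORPH_CLOSE,np.ones((3,3),np.uint8))
    cs,_=cv2.findContours(mm,cv2.RETR_EXTERNAL,cv2.CHAIN_APPROX_NONE)
    c=max(cs,key=cv2.contourArea); 
    P=onz(s,c[:,0,:],z,fish)
    q=cv2.minAreaRect((P[:,:2]*1000).astype(np.float32)); b=cv2.boxPoints(q)
    e=[b[1]-b[0],b[2]-b[1]]; l=max(e,key=np.linalg.norm); a=np.degrees(np.arctan2(l[1],l[0]))%180
    return np.round(q[0],1),np.round(sorted(q[1]),1),round(float(a),1),P
E
python3 - <<'E'
from h import *
import pickle
w=pickle.load(open("w1.pkl","rb")); f=w["frame"].astype(int)
hsv=cv2.cvtColor(w["frame"],cv2.COLOR_RGB2HSV).astype(int); H,S,V=hsv[...,0],hsv[...,1],hsv[...,2]
wood=(S>60)&(H>14)&(H<26)
foot=(S>90)&(H<=14)
clip=(H>90)&(H<115)&(S>35)|((S<25)&(V>200))
dark=~wood&(V<150)
nb=(H>100)&(H<118)&(S>110)
side=(S<25)&(V>120)
for n,m,z,b in [("trayrim",~(~wood),.012,(222,55,450,195)),("clip",clip,.026,(250,66,300,122)),("foot",foot,.022,(322,70,350,112)),("knob",(V<80)&(S<90),.06,(320,75,350,108)),("bottle",dark,.040,(370,70,418,116)),("phone",~wood,.02,(280,121,392,166)),("nb",nb,.011,(450,35,530,150)),("side",side,.010,(112,25,206,212))]:
    r=rect(w,m,z,True,b); print(n,*r[:3],"sum",int(m[b[1]:b[3],b[0]:b[2]].sum()))
E
```

```text
trayrim [543.7 155.4] [184.8 315.9] 83.8 sum 19133
clip [491.6  77. ] [50.9 64.7] 178.2 sum 1513
foot [513.9 159. ] [15.6 20.9] 85.1 sum 271
knob [499.1 159.8] [20.8 21.6] 85.3 sum 252
bottle [507.5 240.4] [52.2 54.5] 81.7 sum 1411
phone [573. 154.] [ 46.7 143.4] 81.7 sum 3020
nb [509.6 411.3] [104.6 148. ] 171.3 sum 5042
side [ 505.2 -131.3] [115.1 282.9] 2.6 sum 9195
```

```bash
cat >> h.py <<'E'
def edges(s,m,box,yaw,ctr,zs,half,fish=True):
    """fit 4 edges of a mask. yaw(deg) guess, ctr mm, zs dict of z for edges +x,-x,+y,-y of local frame, half=(hx,hy) mm.
    prints local offset of each edge from ctr and its yaw error"""
    mm=np.zeros(m.shape,np.uint8); x0,y0,x1,y1=box; mm[y0:y1,x0:x1]=m[y0:y1,x0:x1]*255
    mm=cv2.morphologyEx(mm,cv2.MORPH_CLOSE,np.ones((5,5),np.uint8))
    c=max(cv2.findContours(mm,cv2.RETR_EXTERNAL,cv2.CHAIN_APPROX_NONE)[0],key=cv2.contourArea)[:,0,:]
    a=np.radians(yaw); M=np.array([[np.cos(a),np.sin(a)],[-np.sin(a),np.cos(a)]]); out={}
    for k,ax,sg in [("+x",0,1),("-x",0,-1),("+y",1,1),("-y",1,-1)]:
        P=onz(s,c,zs[k],fish)[:,:2]*1000-ctr; L=P@M.T
        sel=(np.abs(L[:,1-ax])<.75*half[1-ax])&(np.abs(L[:,ax]-sg*half[ax])<8)
        if sel.sum()<5: out[k]=None; continue
        Q=L[sel].astype(np.float32); vx,vy,px,py=cv2.fitLine(Q,cv2.DIST_HUBER,0,.01,.01).ravel()
        d=np.array([vx,vy]); e=np.degrees(np.arctan2(d[0],d[1]) if ax==0 else np.arctan2(d[1],d[0])); e=(e+90)%180-90
        if ax==0: e=-e
        off=(px-vx/vy*py) if ax==0 else (py-vy/vx*px)
        out[k]=(round(float(off),1),round(float(e),1),int(sel.sum()))
    return out
E
python3 - <<'E'
from h import *
import pickle
w=pickle.load(open("w1.pkl","rb"))
hsv=cv2.cvtColor(w["frame"],cv2.COLOR_RGB2HSV).astype(int); H,S,V=hsv[...,0],hsv[...,1],hsv[...,2]
wood=(S>60)&(H>14)&(H<26); clip=(H>90)&(H<115)&(S>35)|((S<25)&(V>200)); nb=(H>100)&(H<118)&(S>110); side=(S<25)&(V>120)
foot=((S>90)&(H<=14))|(V<80)
def Z(px,mx,py,my): return {"+x":px,"-x":mx,"+y":py,"-y":my}
print("tray",edges(w,wood,(222,55,450,195),-6,(543.7,155.4),Z(*[.012]*4),(92,158)))
print("side",edges(w,side,(112,25,206,212),92.6,(505.2,-131.3),Z(*[.01]*4),(58,142)) , edges(w,side,(112,25,206,212),2.6,(505.2,-131.3),Z(*[.01]*4),(142,58)))
print("nb",edges(w,nb,(450,35,530,150),-8.5,(509.6,411.3),Z(*[.011]*4),(74,54)))
print("clip",edges(w,clip,(250,66,300,122),-5,(492,75.4),Z(.026,.026,.004,.026),(33,24)))
print("bottle",edges(w,~wood,(370,70,418,116),-7,(509.8,244.4),Z(.04,.04,.04,.006),(26,26)))
print("stamp",edges(w,foot,(322,70,350,115),-5,(500.9,159.9),Z(.022,.022,.022,.022),(24,11)))
print("phone",edges(w,~wood,(280,121,392,166),-7,(571.5,152.5),Z(.006,.02,.015,.015),(24,72)))
E
```

```text
tray {'+x': (91.3, -0.4, 155), '-x': (-91.4, -0.4, 163), '+y': (156.7, -0.3, 90), '-y': (-157.1, -0.2, 90)}
side {'+x': (56.5, -0.1, 130), '-x': (-56.2, -0.1, 119), '+y': (140.1, 0.1, 42), '-y': (-140.1, -0.7, 42)} {'+x': (140.1, -0.7, 42), '-x': (-140.1, 0.1, 42), '+y': (56.5, -0.1, 130), '-y': (-56.2, -0.1, 119)}
nb {'+x': (73.0, -0.2, 42), '-x': (-73.1, -0.2, 42), '+y': (51.0, -0.1, 66), '-y': (-51.2, 0.4, 70)}
clip {'+x': (30.8, -0.8, 25), '-x': (-31.9, 3.7, 26), '+y': (23.7, 3.3, 33), '-y': (-21.1, 2.7, 36)}
bottle {'+x': (23.5, 0.5, 28), '-x': (-27.0, -1.7, 27), '+y': (22.1, -3.1, 27), '-y': (-26.6, -0.9, 32)}
stamp {'+x': (20.8, 0.3, 12), '-x': (-24.7, 0.3, 12), '+y': (10.7, -0.1, 26), '-y': (-10.4, 0.5, 26)}
phone {'+x': (25.4, -1.7, 72), '-x': (-20.3, -1.1, 76), '+y': (73.5, 0.5, 29), '-y': (-70.3, 0.5, 25)}
```

Tray centre is (543.7,155.2) mm with yaw -6.35°, and the rim and notebook sizes match those given. I'm going down over the stamp for a closer measurement.

Request:
play_rows(
  commands=[
    [[9.9, 0.4, 15, 0, 0, 0, 1], [9.9, 0.4, 15, 0, 0, 0, 1], [9.9, 0.4, 15, 0, 0, 0, 1], [9.9, 0.4, 15, 0, 0, 0, 1], [9.9, 0.4, 15, 0, 0, 0, 1], [9.9, 0.4, 15, 0, 0, 0, 1], [9.9, 0.4, 15, 0, 0, 0, 1], [9.9, 0.4, 15, 0, 0, 0, 1]],
  ],
)

```text
clock: 3.08
tool_pos: [0.5004, 0.1609, 0.1558]
orientation: [179.9, 0.1, 175.1]
force: [-0.5, 0.8, -0.0]
opening: 0.0876
gripper_force: 0.0
```

Run:
```python
from h import *
import pickle
w=snapshot("wrist"); o=get_obs(); print(o["tool_pos"],o["orientation"]); print(w["origin"])
pickle.dump(w,open("w2.pkl","wb"))
cv2.imwrite("pics/w2.png",w["frame"][:,:,::-1])
```

```text
[0.50059912 0.16102876 0.1558794 ] [1.79899265e+02 1.44989398e-01 1.75113448e+02]
[0.41815933 0.16693111 0.31322681]
```

View pics/w2.png

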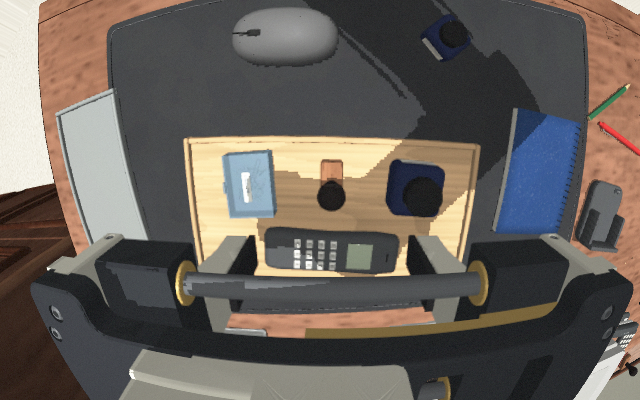

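Closer view: clip box (249,184), stamp foot (331,170) with the knob at (331,195), bottle (415,189), notebook (538,170) and side tray (100,170).

Run:
```python
from h import *
import pickle
w=pickle.load(open("w2.pkl","rb"))
hsv=cv2.cvtColor(w["frame"],cv2.COLOR_RGB2HSV).astype(int); H,S,V=hsv[...,0],hsv[...,1],hsv[...,2]
wood=(S>60)&(H>14)&(H<26); clip=(H>90)&(H<115)&(S>35)|((S<25)&(V>200))
foot=((S>90)&(H<=14))
def Z(px,mx,py,my): return {"+x":px,"-x":mx,"+y":py,"-y":my}
print("clip top",edges(w,clip,(215,140,285,225),-2,(491.6,75.5),Z(.026,.004,.004,.026),(33,24)))
print("clip top",edges(w,clip,(215,140,285,225),-2,(491.6,75.5),Z(.026,.026,.026,.026),(33,24)))
print("bottle",edges(w,(~wood)&(V<150),(376,150,452,225),-8,(510.4,244.5),Z(.036,.004,.036,.004),(26,26)))
print("stamp foot",edges(w,foot,(315,155,348,190),-5,(501,160),Z(.022,.004,.022,.022),(24,11)))
r=rect(w,(V<75)&(S<90),.062,True,(315,176,348,214)); print("knob",r[:3])
r=rect(w,(V<75)&(S<60),.060,True,(400,172,448,220)); print("cap",r[:3])
for n,c in [("clip",(491.6,75.5,26)),("stamp",(501,160,22)),("bottle",(510.4,244.5,40)),("cap",(510.4,244.5,60)),("knob",(501,160,69))]: print(n,proj(w,np.array(c)/1000,True).round(0))
```

```text
clip top {'+x': (30.5, -2.3, 34), '-x': (-31.8, -1.3, 34), '+y': (23.8, -1.5, 46), '-y': (-21.1, -0.3, 48)}
clip top {'+x': (30.5, -2.3, 34), '-x': (-34.9, -1.2, 35), '+y': (28.4, -0.8, 49), '-y': (-21.1, -0.3, 48)}
bottle {'+x': (22.1, 0.6, 37), '-x': (-27.0, -1.0, 35), '+y': (23.0, -0.5, 39), '-y': (-26.4, -0.2, 36)}
stamp foot {'+x': None, '-x': (-24.9, 5.5, 16), '+y': (10.1, -1.7, 25), '-y': (-9.9, -0.5, 27)}
knob (array([497.4, 160.2]), array([24.1, 24.2]), 130.9)
cap (array([505.1, 240.5]), array([36.2, 36.6]), 84.3)
clip [[245. 187.]]
stamp [[331. 188.]]
bottle [[421. 195.]]
cap [[427. 202.]]
knob [[331. 203.]]
```

Measurements agree across both views: stamp (500,160), clip box (491,77) yaw -2.8°, bottle (508,243.5) yaw -8.3°. Now picking the stamp.

Request:
play_rows(
  commands=[
    [[0, -0.1, 6, 0, 0, 0, 0.5], [0, -0.1, 8, 0, 0, 0, 0.5], [0, -0.1, 8, 0, 0, 0, 0.5], [0, -0.1, 8, 0, 0, 0, 0.5], [0, -0.1, 11, 0, 0, 0, 0.5], [0, -0.1, 12.6, 0, 0, 0, 0.5], [0, -0.1, 12.6, 0, 0, 0, 0.5], [0, -0.1, 12.6, 0, 0, 0, 0.5], [0, -0.1, 12.6, 0, 0, 0, 0.5]],
  ],
)

```text
clock: 3.88
tool_pos: [0.5008, 0.1608, 0.0306]
orientation: [179.9, 0.2, 175.2]
force: [-0.3, 0.0, 1.0]
opening: 0.0436
gripper_force: 0.0
```

Request:
play_rows(
  commands=[
    [[0, 0, 0, 0, 0, 0, 0], [0, 0, 0, 0, 0, 0, 0], [0, 0, 0, 0, 0, 0, 0], [0, 0, 0, 0, 0, 0, 0], [0, 0, 0, 0, 0, 0, 0], [0, 0, 0, 0, 0, 0, 0]],
  ],
)

```text
clock: 4.38
tool_pos: [0.4995, 0.1603, 0.0289]
orientation: [180.0, 0.1, 175.2]
force: [-1.4, 0.7, 6.4]
opening: 0.0224
gripper_force: 30.0
```

Request:
play_rows(
  commands=[
    [[0, 0, -4, 0, 0, 0, 0], [0, 0, -8, 0, 0, 0, 0], [-11.5, -27.9, -8, 0, 0, -7.4, 0], [-11.5, -27.9, -8, 0, 0, -7.4, 0], [-11.5, -27.9, -8, 0, 0, -7.4, 0], [-11.5, -27.9, -8, 0, 0, -7.4, 0], [-11.5, -27.9, -8, 0, 0, -7.4, 0], [-11.5, -27.9, -8, 0, 0, -7.4, 0], [-11.5, -27.9, -8, 0, 0, -7.4, 0], [-11.5, -27.9, -8, 0, 0, -7.4, 0], [-11.5, -27.9, -8, 0, 0, -7.4, 0], [-11.5, -27.9, -8, 0, 0, -7.4, 0], [-11.5, -27.9, -4, 0, 0, -7.4, 0], [-11.5, -27.9, -1.2, 0, 0, -7.4, 0], [-11.5, -27.9, -0.2, 0, 0, -7.4, 0], [-11.5, -27.9, -0.1, 0, 0, -7.4, 0], [-11.5, -27.9, -0.1, 0, 0, -7.4, 0]],
  ],
)

```text
clock: 5.8
tool_pos: [0.5896, -0.1269, 0.029]
orientation: [-180.0, -0.1, -177.4]
force: [0.3, 0.2, -0.6]
opening: 0.0225
gripper_force: 30.0
```

Request:
play_rows(
  commands=[
    [[0, 0, 0, 0, 0, 0, 0.5], [0, 0, 0, 0, 0, 0, 0.5], [0, 0, 0, 0, 0, 0, 0.5], [0, 0, -4, 0, 0, 0, 0.5], [0, 0, -8, 0, 0, 0, 0.75], [8.9, 20.8, -9, 0, 0, 5.4, 0.75], [8.9, 20.8, -9, 0, 0, 5.4, 0.75], [8.9, 20.8, -9, 0, 0, 5.4, 0.75], [8.9, 20.8, -9, 0, 0, 5.4, 0.75], [8.9, 20.8, -9, 0, 0, 5.4, 0.75], [8.9, 20.8, -9, 0, 0, 5.4, 0.75], [8.9, 20.8, -9, 0, 0, 5.4, 0.75], [8.9, 20.8, -9, 0, 0, 5.4, 0.75], [8.9, 20.8, -9, 0, 0, 5.4, 0.75]],
  ],
)

```text
clock: 6.97
tool_pos: [0.4921, 0.076, 0.1196]
orientation: [180.0, 0.0, 177.2]
force: [0.3, 0.4, -0.4]
opening: 0.0657
gripper_force: 0.0
```

Run:
```python
from h import *
import pickle
w=snapshot("wrist"); o=get_obs(); print(o["tool_pos"],o["orientation"]); print(w["origin"])
pickle.dump(w,open("w3.pkl","wb"))
cv2.imwrite("pics/w3.png",w["frame"][:,:,::-1])
```

```text
[0.49212251 0.07554886 0.1193729 ] [1.79992122e+02 1.50554243e-02 1.77118986e+02]
[0.40991939 0.07924757 0.27712927]
```

View pics/w3.png

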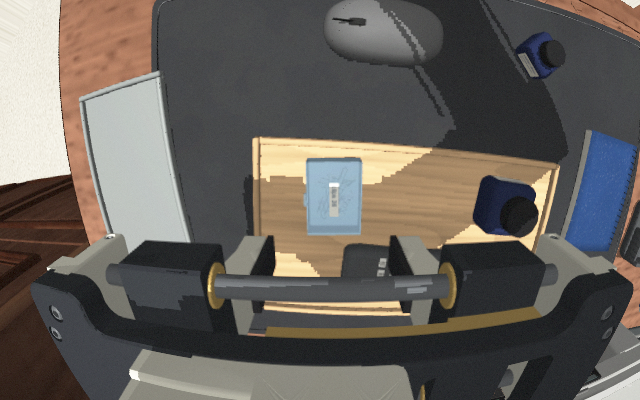

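The clip box sits at (334,196), square to the fingers, and the stamp is gone from the tray. Refining the clip box.

Run:
```python
from h import *
import pickle
w=pickle.load(open("w3.pkl","rb"))
hsv=cv2.cvtColor(w["frame"],cv2.COLOR_RGB2HSV).astype(int); H,S,V=hsv[...,0],hsv[...,1],hsv[...,2]
wood=(S>60)&(H>14)&(H<26); clip=(H>90)&(H<115)&(S>35)|((S<25)&(V>200))
def Z(px,mx,py,my): return {"+x":px,"-x":mx,"+y":py,"-y":my}
print("clip",edges(w,clip,(296,148,372,245),-2.8,(491,76.9),Z(.026,.004,.026,.026),(33,24)))
print("bottle",edges(w,(~wood)&(V<150),(460,165,548,243),-8,(508.3,243.5),Z(.036,.004,.036,.004),(26,26)))
print(get_obs()["opening"])
```

```text
clip {'+x': (31.8, 0.3, 41), '-x': (-31.4, -0.0, 40), '+y': (23.2, 0.1, 55), '-y': (-22.7, -0.0, 57)}
bottle {'+x': (27.3, -11.9, 83), '-x': (-25.0, -0.4, 31), '+y': (29.3, 14.9, 29), '-y': (-23.7, -1.1, 37)}
0.06546901120442765
```

Request:
play_rows(
  commands=[
    [[0.1, 0.1, 4, 0, 0, 0, 0.75], [0.1, 0.1, 8, 0, 0, 0, 0.75], [0.1, 0.1, 10, 0, 0, 0, 0.75], [0.1, 0.1, 10.8, 0, 0, 0, 0.75], [0.1, 0.1, 10.8, 0, 0, 0, 0.75], [0.1, 0.1, 10.8, 0, 0, 0, 0.75], [0.1, 0.1, 10.8, 0, 0, 0, 0], [0.1, 0.1, 10.8, 0, 0, 0, 0], [0.1, 0.1, 10.8, 0, 0, 0, 0], [0.1, 0.1, 10.8, 0, 0, 0, 0], [0.1, 0.1, 10.8, 0, 0, 0, 0]],
  ],
)

```text
clock: 7.93
tool_pos: [0.4917, 0.0774, 0.0124]
orientation: [179.9, 0.1, 177.2]
force: [-1.1, -0.7, 6.6]
opening: 0.048
gripper_force: 30.0
```

Request:
play_rows(
  commands=[
    [[0, 0, -4, 0, 0, 0, 0], [0, 0, -8, 0, 0, 0, 0], [-2.4, -20.7, -8, 0, 0, -5.3, 0], [-2.4, -20.7, -8, 0, 0, -5.3, 0], [-2.4, -20.7, -8, 0, 0, -5.3, 0], [-2.4, -20.7, -8, 0, 0, -5.3, 0], [-2.4, -20.7, -8, 0, 0, -5.3, 0], [-2.4, -20.7, -8, 0, 0, -5.3, 0], [-2.4, -20.7, -8, 0, 0, -5.3, 0], [-2.4, -20.7, -4, 0, 0, -5.3, 0], [-2.4, -20.7, -1.2, 0, 0, -5.3, 0], [-2.4, -20.7, -0.3, 0, 0, -5.3, 0], [-2.4, -20.7, -0.1, 0, 0, -5.3, 0], [-2.4, -20.7, -0.1, 0, 0, -5.3, 0]],
  ],
)

```text
clock: 9.1
tool_pos: [0.5045, -0.13, 0.0121]
orientation: [-180.0, -0.1, -177.5]
force: [0.2, 0.5, -0.0]
opening: 0.0484
gripper_force: 30.0
```

Request:
play_rows(
  commands=[
    [[0, 0, 0, 0, 0, 0, 0.65], [0, 0, 0, 0, 0, 0, 0.65], [0, 0, 0, 0, 0, 0, 0.65], [0, 0, -4, 0, 0, 0, 0.65], [0, 0, -8, 0, 0, 0, 0.78], [-2, 37.3, -11.8, 0, 0, 10.7, 0.78], [-2, 37.3, -11.8, 0, 0, 10.7, 0.78], [-2, 37.3, -11.8, 0, 0, 10.7, 0.78], [-2, 37.3, -11.8, 0, 0, 10.7, 0.78], [-2, 37.3, -11.8, 0, 0, 10.7, 0.78], [-2, 37.3, -11.8, 0, 0, 10.7, 0.78], [-2, 37.3, -11.8, 0, 0, 10.7, 0.78], [-2, 37.3, -11.8, 0, 0, 10.7, 0.78], [-2, 37.3, -11.8, 0, 0, 10.7, 0.78], [-2, 37.3, -11.8, 0, 0, 10.7, 0.78], [-2, 37.3, -11.8, 0, 0, 10.7, 0.78], [-2, 37.3, -11.8, 0, 0, 10.7, 0.78], [-2, 37.3, -11.8, 0, 0, 10.7, 0.78]],
  ],
)

```text
clock: 10.6
tool_pos: [0.5083, 0.2417, 0.1302]
orientation: [-180.0, -0.0, 171.7]
force: [-0.4, -0.7, -0.2]
opening: 0.0686
gripper_force: 0.0
```

Run:
```python
from h import *
import pickle
w=snapshot("wrist"); o=get_obs(); print(o["tool_pos"],o["orientation"]); print(w["origin"])
pickle.dump(w,open("w4.pkl","wb"))
cv2.imwrite("pics/w4.png",w["frame"][:,:,::-1])
hsv=cv2.cvtColor(w["frame"],cv2.COLOR_RGB2HSV).astype(int); H,S,V=hsv[...,0],hsv[...,1],hsv[...,2]
wood=(S>60)&(H>14)&(H<26)
def Z(px,mx,py,my): return {"+x":px,"-x":mx,"+y":py,"-y":my}
c=proj(w,[.508,.2435,.03],True)[0].astype(int); print(c)
b=(c[0]-45,c[1]-48,c[0]+45,c[1]+44)
print("bottle",edges(w,(~wood)&(V<150),b,-8.2,(508,243.5),Z(.034,.004,.034,.034),(26,26)))
```

```text
[0.50841498 0.24140375 0.1302229 ] [-1.79985707e+02 -1.76808166e-02  1.71683264e+02]
[0.42706005 0.25285268 0.28782901]
[334 197]
bottle {'+x': (25.5, 0.2, 44), '-x': (-22.3, 1.2, 42), '+y': (25.1, -0.6, 43), '-y': (-26.2, -1.6, 43)}
```

View pics/w4.png

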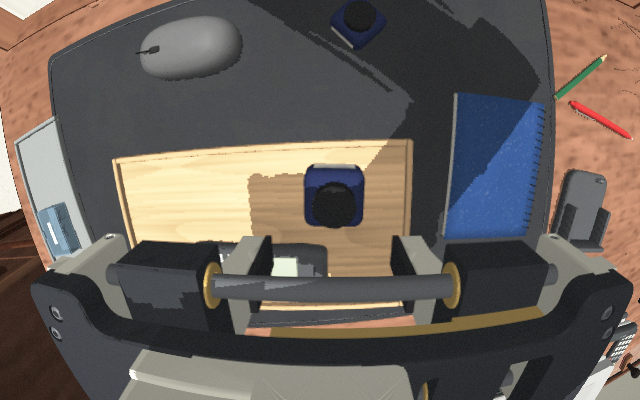

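The bottle is at (334,195), aligned within 1°.

Request:
play_rows(
  commands=[
    [[0, 0.15, 4, 0, 0, 0, 0.78], [0, 0.15, 8, 0, 0, 0, 0.78], [0, 0.15, 10.5, 0, 0, 0, 0.78], [0, 0.15, 11.4, 0, 0, 0, 0.78], [0, 0.15, 11.4, 0, 0, 0, 0.78], [0, 0.15, 11.4, 0, 0, 0, 0.78], [0, 0.15, 11.4, 0, 0, 0, 0], [0, 0.15, 11.4, 0, 0, 0, 0], [0, 0.15, 11.4, 0, 0, 0, 0], [0, 0.15, 11.4, 0, 0, 0, 0], [0, 0.15, 11.4, 0, 0, 0, 0]],
  ],
)

```text
clock: 11.57
tool_pos: [0.5095, 0.2444, 0.0177]
orientation: [179.9, 0.1, 171.8]
force: [-0.3, -1.7, 6.8]
opening: 0.0512
gripper_force: 30.0
```

Request:
play_rows(
  commands=[
    [[0, 0, -4, 0, 0, 0, 0], [0, 0, -8, 0, 0, 0, 0], [3.3, -38.7, -8, 0, 0, -10.7, 0], [3.3, -38.7, -8, 0, 0, -10.7, 0], [3.3, -38.7, -8, 0, 0, -10.7, 0], [3.3, -38.7, -8, 0, 0, -10.7, 0], [3.3, -38.7, -8, 0, 0, -10.7, 0], [3.3, -38.7, -8, 0, 0, -10.7, 0], [3.3, -38.7, -8, 0, 0, -10.7, 0], [3.3, -38.7, -8, 0, 0, -10.7, 0], [3.3, -38.7, -8, 0, 0, -10.7, 0], [3.3, -38.7, -8, 0, 0, -10.7, 0], [3.3, -38.7, -8, 0, 0, -10.7, 0], [3.3, -38.7, -8, 0, 0, -10.7, 0], [3.3, -38.7, -4, 0, 0, -10.7, 0], [3.3, -38.7, -1.2, 0, 0, -10.7, 0], [3.3, -38.7, -0.3, 0, 0, -10.7, 0], [3.3, -38.7, -0.1, 0, 0, -10.7, 0], [3.3, -38.7, -0.1, 0, 0, -10.7, 0]],
  ],
)

```text
clock: 13.15
tool_pos: [0.4203, -0.1331, 0.0167]
orientation: [-180.0, -0.1, -177.5]
force: [-0.1, 0.1, -2.0]
opening: 0.0512
gripper_force: 30.0
```

Request:
play_rows(
  commands=[
    [[0, 0, 0, 0, 0, 0, 0.75], [0, 0, 0, 0, 0, 0, 0.75], [0, 0, 0, 0, 0, 0, 0.75], [0, 0, -4, 0, 0, 0, 0.8], [0, 0, -8, 0, 0, 0, 0.8], [0, 0, -11, 0, 0, 0, 0.8], [-16.5, 28.1, -11.5, 0, 0, -79, 0.8], [-16.5, 28.1, -11.5, 0, 0, -79, 0.8], [-16.5, 28.1, -11.5, 0, 0, -79, 0.8], [-16.5, 28.1, -11.5, 0, 0, -79, 0.8], [-16.5, 28.1, -11.5, 0, 0, -79, 0.8], [-16.5, 28.1, -11.5, 0, 0, -79, 0.8], [-16.5, 28.1, -11.5, 0, 0, -79, 0.8], [-16.5, 28.1, -11.5, 0, 0, -79, 0.8], [-16.5, 28.1, -11.5, 0, 0, -79, 0.8], [-16.5, 28.1, -11.5, 0, 0, -79, 0.8], [-16.5, 28.1, -11.5, 0, 0, -79, 0.8], [-16.5, 28.1, -11.5, 0, 0, -79, 0.8], [-16.5, 28.1, -11.5, 0, 0, -79, 0.8], [-16.5, 28.1, -11.5, 0, 0, -79, 0.8]],
  ],
)

```text
clock: 14.82
tool_pos: [0.5735, 0.1536, 0.1324]
orientation: [-180.0, 0.0, -98.8]
force: [-0.0, 0.6, -0.5]
opening: 0.0702
gripper_force: 0.0
```

Run:
```python
from h import *
import pickle
w=snapshot("wrist"); o=get_obs(); print(o["tool_pos"],o["orientation"],o["joint_pos"].round(1)); print(w["origin"])
pickle.dump(w,open("w5.pkl","wb"))
cv2.imwrite("pics/w5.png",w["frame"][:,:,::-1])
hsv=cv2.cvtColor(w["frame"],cv2.COLOR_RGB2HSV).astype(int); H,S,V=hsv[...,0],hsv[...,1],hsv[...,2]
print(proj(w,[[.5715,.1525,.02],[.58,.22,.02],[.56,.08,.02]],True).round(0))
```

```text
[0.57348479 0.15354313 0.1323923 ] [-1.79985738e+02  1.46945285e-02 -9.87632944e+01] [ 33.8  17.4 -17.1  -0.  -55.5 -42.6]
[0.56084485 0.07168681 0.28995939]
[[333. 193.]
 [335. 259.]
 [334. 112.]]
```

View pics/w5.png

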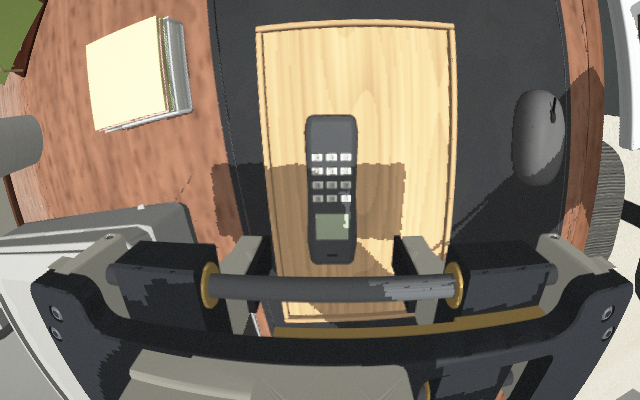

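The phone is alone in the tray at (331,189), with its earpiece at the bottom of the image (+y). The printer's corner is at (190,205).

Run:
```python
from h import *
import pickle
w=pickle.load(open("w5.pkl","rb"))
hsv=cv2.cvtColor(w["frame"],cv2.COLOR_RGB2HSV).astype(int); H,S,V=hsv[...,0],hsv[...,1],hsv[...,2]
wood=(S>60)&(H>14)&(H<26)
def Z(px,mx,py,my): return {"+x":px,"-x":mx,"+y":py,"-y":my}
b=(285,95,375,275)
for z in (.008,.014,.02): print("phone",z,edges(w,(~wood),b,-8.4,(573,153.5),Z(z,z,z,z),(24,72)))
print("printer",[onz(w,(190,205),z,True).round(3) for z in (.02,.05,.1,.15)],[onz(w,(205,240),z,True).round(3) for z in (.02,.05,.1)])
nbw=pickle.load(open("w4.pkl","rb")); 
hsv=cv2.cvtColor(nbw["frame"],cv2.COLOR_RGB2HSV).astype(int); H,S,V=hsv[...,0],hsv[...,1],hsv[...,2]
nb=(H>100)&(H<122)&(S>90)
print("nb",edges(nbw,nb,(436,80,548,250),-8.6,(509.6,411.3),Z(*[.011]*4),(74,54)))
s=snapshot("top"); cv2.imwrite("pics/top1.png",s["frame"][180:280,220:460,::-1])
```

```text
phone 0.008 {'+x': (23.8, -0.4, 115), '-x': (-22.4, -0.0, 108), '+y': (78.3, -0.5, 35), '-y': (-71.2, -0.4, 40)}
phone 0.014 {'+x': (23.2, -0.5, 117), '-x': (-21.9, 0.0, 110), '+y': (74.9, -0.6, 43), '-y': (-71.4, -0.4, 40)}
phone 0.02 {'+x': (22.7, -0.7, 119), '-x': (-21.4, 0.1, 112), '+y': (71.6, 0.8, 44), '-y': (-71.7, -0.5, 42)}
printer [array([[0.714, 0.143, 0.02 ]]), array([[0.697, 0.135, 0.05 ]]), array([[0.669, 0.122, 0.1  ]]), array([[0.64 , 0.108, 0.15 ]])] [array([[0.709, 0.182, 0.02 ]]), array([[0.692, 0.169, 0.05 ]]), array([[0.665, 0.149, 0.1  ]])]
nb {'+x': (73.5, 0.1, 63), '-x': (-73.7, -0.0, 67), '+y': (51.5, -0.3, 100), '-y': (-52.0, -0.0, 112)}
```

Run:
```python
from h import *
import pickle
w=pickle.load(open("w5.pkl","rb")); s=snapshot("top")
for tp in [(348,140),(321,162),(350,132)]:
    d1=ray(w,(190,205),True)[0]; d2=ray(s,tp)[0]; o1=np.array(w["origin"]);o2=np.array(s["origin"])
    A=np.c_[d1,-d2]; t=np.linalg.lstsq(A,o2-o1,rcond=None)[0]; print(tp,(o1+t[0]*d1).round(3),(o2+t[1]*d2).round(3))
for z in (.02,.06,.12): print(onz(s,[(321,162),(348,140)],z).round(3).tolist())
c=w["frame"][190:300,0:260,::-1]; cv2.imwrite("pics/c5.png",np.vstack([cv2.resize(c,(650,275)),cv2.resize(s["frame"][70:190,190:430,::-1],(650,325))]))
```

```text
(348, 140) [ 0.731  0.15  -0.01 ] [ 0.754  0.124 -0.004]
(321, 162) [0.72  0.145 0.009] [0.681 0.21  0.004]
(350, 132) [ 0.747  0.158 -0.038] [ 0.785  0.116 -0.027]
[[0.679, 0.21, 0.02], [0.749, 0.125, 0.02]]
[[0.673, 0.209, 0.06], [0.741, 0.128, 0.06]]
[[0.664, 0.209, 0.12], [0.729, 0.131, 0.12]]
```

View pics/c5.png

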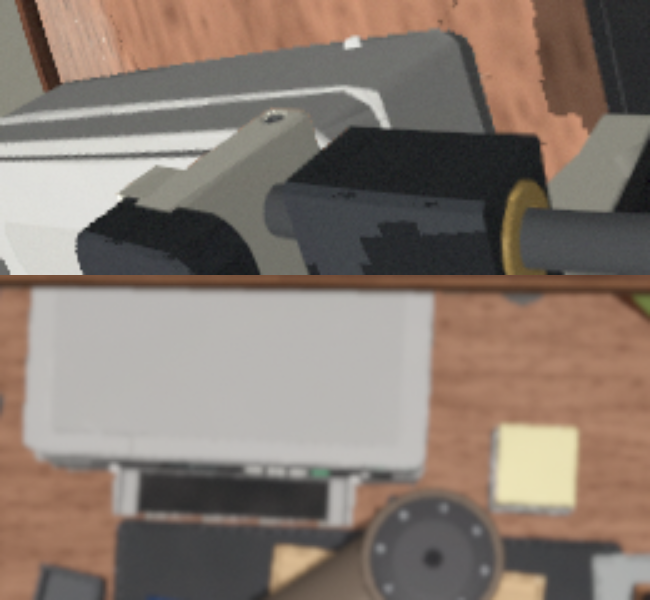

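The printer's output tray starts at about x≥0.675, y≥0.20, clear of the gripper's body. Picking the phone low down.

Request:
play_rows(
  commands=[
    [[0, 0, 4, 0, 0, 0, 0.8], [0, 0, 8, 0, 0, 0, 0.8], [0, 0, 11, 0, 0, 0, 0.8], [0, 0, 12.2, 0, 0, 0, 0.8], [0, 0, 12.5, 0, 0, 0, 0.8], [0, 0, 12.5, 0, 0, 0, 0.8], [0, 0, 12.5, 0, 0, 0, 0], [0, 0, 12.5, 0, 0, 0, 0], [0, 0, 12.5, 0, 0, 0, 0], [0, 0, 12.5, 0, 0, 0, 0], [0, 0, 12.5, 0, 0, 0, 0]],
  ],
)

```text
clock: 15.88
tool_pos: [0.5739, 0.1539, 0.008]
orientation: [-179.9, 0.1, -98.6]
force: [-0.4, 0.5, 3.5]
opening: 0.0466
gripper_force: 30.0
```

Request:
play_rows(
  commands=[
    [[0, 0, -3, 0, 0, 0, 0], [0, 0, -7, 0, 0, 0, 0], [0, 0, -10, 0, 0, 0, 0], [-24.7, 10.2, -10, 0, 0, 89.9, 0], [-24.7, 10.2, -10, 0, 0, 89.9, 0], [-24.7, 10.2, -10, 0, 0, 89.9, 0], [-24.7, 10.2, -10, 0, 0, 89.9, 0], [-24.7, 10.2, -10, 0, 0, 89.9, 0], [-24.7, 10.2, -10, 0, 0, 89.9, 0], [-24.7, 10.2, -10, 0, 0, 89.9, 0], [-24.7, 10.2, -10, 0, 0, 89.9, 0], [-24.7, 10.2, -10, 0, 0, 89.9, 0], [-24.7, 10.2, -10, 0, 0, 89.9, 0], [-24.7, 10.2, -10, 0, 0, 89.9, 0], [-24.7, 10.2, -10, 0, 0, 89.9, 0], [-24.7, 10.2, -10, 0, 0, 89.9, 0], [-24.7, 10.2, -10, 0, 0, 89.9, 0], [-24.7, 10.2, -10, 0, 0, 89.9, 0], [-24.7, 10.2, -10, 0, 0, 89.9, 0], [-24.7, 10.2, -10, 0, 0, 89.9, 0]],
  ],
)

```text
clock: 17.55
tool_pos: [0.5094, 0.413, 0.1072]
orientation: [180.0, -0.0, 171.7]
force: [-0.4, 0.8, -1.2]
opening: 0.0465
gripper_force: 30.0
```

Run:
```python
from h import *
import pickle
w=snapshot("wrist"); o=get_obs(); print(o["tool_pos"],o["orientation"],o["opening"]); pickle.dump(w,open("w6.pkl","wb"))
cv2.imwrite("pics/w6.png",w["frame"][:,:,::-1])
```

```text
[0.50935418 0.41296845 0.10719602] [ 1.79999635e+02 -4.66848562e-03  1.71631032e+02] 0.04623485003302766
```

View pics/w6.png

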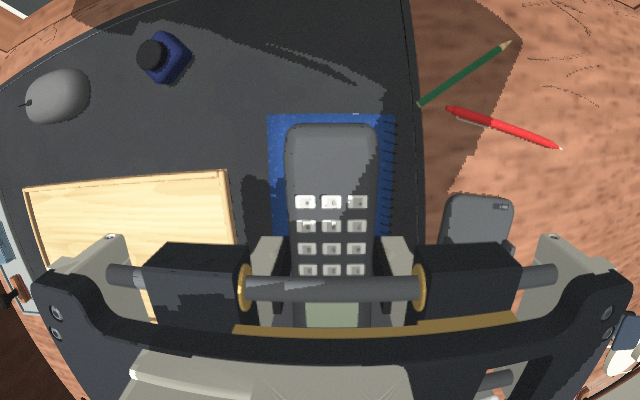

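The phone is held level over the notebook, keys up and parallel to its edges. Lowering and releasing it.

Request:
play_rows(
  commands=[
    [[0, 0, 4, 0, 0, 0, 0], [0, 0, 7, 0, 0, 0, 0], [0, 0, 8.6, 0, 0, 0, 0], [0, 0, 9.2, 0, 0, 0, 0], [0, 0, 9.2, 0, 0, 0, 0], [0, 0, 9.2, 0, 0, 0, 0], [0, 0, 9.2, 0, 0, 0, 0.7], [0, 0, 9.2, 0, 0, 0, 0.7], [0, 0, 9.2, 0, 0, 0, 0.7], [0, 0, 9.2, 0, 0, 0, 0.7], [0, 0, 5, 0, 0, 0, 0.7], [0, 0, 1, 0, 0, 0, 0.7], [0, 0, -3, 0, 0, 0, 0.7], [0, 0, -7, 0, 0, 0, 0.7], [0, 0, -11, 0, 0, 0, 0.7], [0, 0, -15, 0, 0, 0, 0.7], [0, 0, -15, 0, 0, 0, 0.7], [0, 0, -15, 0, 0, 0, 0.7]],
  ],
)

```text
clock: 19.1
tool_pos: [0.5103, 0.414, 0.2609]
orientation: [179.7, 0.2, 171.6]
force: [0.2, -0.9, -1.7]
opening: 0.0611
gripper_force: 0.0
```

Run:
```python
from h import *
import pickle
w=snapshot("wrist"); o=get_obs(); print(o["tool_pos"],o["orientation"],o["clock"]); pickle.dump(w,open("w7.pkl","wb"))
cv2.imwrite("pics/w7.png",w["frame"][:,:,::-1])
hsv=cv2.cvtColor(w["frame"],cv2.COLOR_RGB2HSV).astype(int); H,S,V=hsv[...,0],hsv[...,1],hsv[...,2]
print(proj(w,[.51,.413,.02],True))
def Z(px,mx,py,my): return {"+x":px,"-x":mx,"+y":py,"-y":my}
for d in (-3,0,2): print(V[150,300+d],S[150,300+d])
nb=(H>100)&(H<122)&(S>90)
c=proj(w,[.51,.413,.02],True)[0].astype(int); b=(c[0]-80,c[1]-90,c[0]+80,c[1]+50)
ph=(S<70)&(V>45)
m=nb|True
print("phone",edges(w,(S<85),(c[0]-32,c[1]-70,c[0]+32,c[1]+45),-8.6,(510,413),Z(.028,.015,.025,.025),(72,24)))
print("nb",edges(w,nb|((S<85)&(np.indices(S.shape)[1]>c[0]-28)&(np.indices(S.shape)[1]<c[0]+28)),b,-8.6,(510,411),Z(*[.011]*4),(74,54)))
```

```text
[0.50944031 0.41322056 0.25836717] [1.79860562e+02 4.47989952e-02 1.71534593e+02] 19.15
[[330.13916999 164.71947765]]
150 153
156 157
158 155
phone {'+x': None, '-x': None, '+y': (21.8, 0.9, 81), '-y': (-22.3, -0.7, 81)}
nb {'+x': (70.6, 0.0, 58), '-x': (-76.4, 1.2, 17), '+y': (51.7, -0.1, 80), '-y': (-52.4, -0.1, 80)}
```

View pics/w7.png

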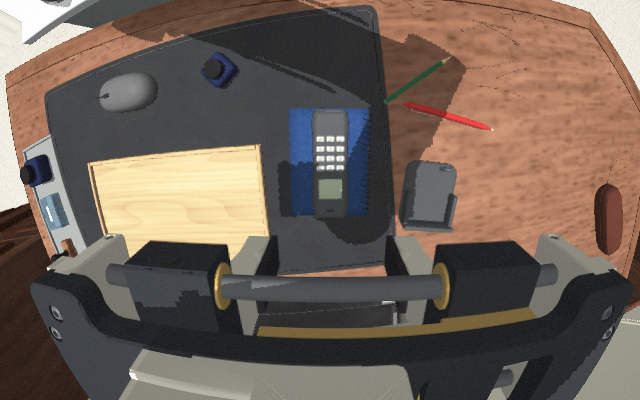

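The phone lies lengthwise, centred and keys up on the notebook at (330,163). The three things stand in the side tray at (35,170), (53,213) and (68,250). Going back for the clip box.

Request:
play_rows(
  commands=[
    [[-7.5, -53.8, 10, 0, 0, -10.9, 0.68], [-7.5, -53.8, 10, 0, 0, -10.9, 0.68], [-7.5, -53.8, 10, 0, 0, -10.9, 0.68], [-7.5, -53.8, 10, 0, 0, -10.9, 0.68], [-7.5, -53.8, 10, 0, 0, -10.9, 0.68], [-7.5, -53.8, 10, 0, 0, -10.9, 0.68], [-7.5, -53.8, 10, 0, 0, -10.9, 0.68], [-7.5, -53.8, 10, 0, 0, -10.9, 0.68], [-7.5, -53.8, 10, 0, 0, -10.9, 0.68], [-7.5, -53.8, 10, 0, 0, -10.9, 0.68], [-7.5, -53.8, 10, 0, 0, -10.9, 0.68], [-7.5, -53.8, 10, 0, 0, -10.9, 0.68], [-7.5, -53.8, 10, 0, 0, -10.9, 0.68], [-7.5, -53.8, 10, 0, 0, -10.9, 0.68], [-7.5, -53.8, 10, 0, 0, -10.9, 0.68], [-7.5, -53.8, 10, 0, 0, -10.9, 0.68], [-7.5, -53.8, 10, 0, 0, -10.9, 0.68], [-7.5, -53.8, 10, 0, 0, -10.9, 0.68], [-7.5, -53.8, 10, 0, 0, -10.9, 0.68], [-7.5, -53.8, 10, 0, 0, -10.9, 0.68]],
  ],
)

```text
clock: 20.82
tool_pos: [0.5046, -0.1293, 0.1574]
orientation: [180.0, 0.0, -177.5]
force: [0.1, 0.2, -0.1]
opening: 0.0598
gripper_force: 0.0
```

Run:
```python
from h import *
import pickle
w=snapshot("wrist"); o=get_obs(); print(o["tool_pos"],o["orientation"],o["opening"]); pickle.dump(w,open("w8.pkl","wb"))
cv2.imwrite("pics/w8.png",w["frame"][:,:,::-1])
hsv=cv2.cvtColor(w["frame"],cv2.COLOR_RGB2HSV).astype(int); H,S,V=hsv[...,0],hsv[...,1],hsv[...,2]
clip=(H>90)&(H<115)&(S>40)
def Z(px,mx,py,my): return {"+x":px,"-x":mx,"+y":py,"-y":my}
c=proj(w,[.505,-.131,.02],True)[0].astype(int);print(c)
print("clip",edges(w,clip,(c[0]-42,c[1]-45,c[0]+42,c[1]+45),2.5,(505,-130.5),Z(.026,.004,.026,.026),(33,24)))
```

```text
[ 0.50463656 -0.12936706  0.15737505] [ 1.79997329e+02  2.28789240e-02 -1.77477460e+02] 0.05951337078405384
[330 186]
clip {'+x': (31.7, 0.0, 36), '-x': (-32.3, 0.0, 35), '+y': (23.1, -0.2, 49), '-y': (-23.4, -1.1, 50)}
```

View pics/w8.png

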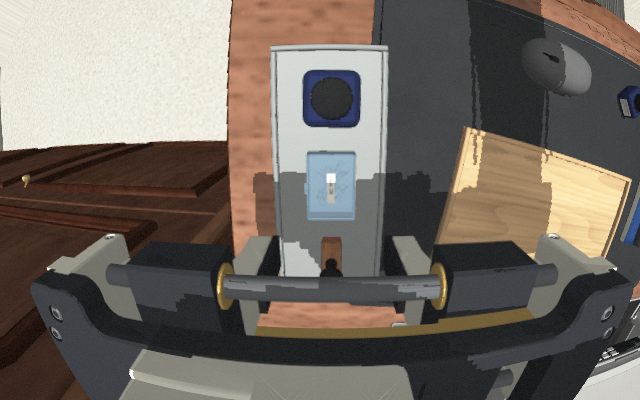

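Everything stands upright in the side tray: bottle (331,98), clip box (331,186), stamp (332,260). Taking the clip box.

Request:
play_rows(
  commands=[
    [[0, -0.1, 4, 0, 0, 0, 0.68], [0, -0.1, 8, 0, 0, 0, 0.68], [0, -0.1, 12, 0, 0, 0, 0.68], [0, -0.1, 14, 0, 0, 0, 0.68], [0, -0.1, 14.5, 0, 0, 0, 0.68], [0, -0.1, 14.5, 0, 0, 0, 0.68], [0, -0.1, 14.5, 0, 0, 0, 0], [0, -0.1, 14.5, 0, 0, 0, 0], [0, -0.1, 14.5, 0, 0, 0, 0], [0, -0.1, 14.5, 0, 0, 0, 0], [0, -0.1, 14.5, 0, 0, 0, 0]],
  ],
)

```text
clock: 21.78
tool_pos: [0.506, -0.131, 0.014]
orientation: [180.0, 0.2, -177.5]
force: [-1.4, 2.7, 6.8]
opening: 0.0477
gripper_force: 30.0
```

Request:
play_rows(
  commands=[
    [[0, 0, -4, 0, 0, 0, 0], [0, 0, -8, 0, 0, 0, 0], [0.4, 20.8, -8, 0, 0, 5.3, 0], [0.4, 20.8, -8, 0, 0, 5.3, 0], [0.4, 20.8, -8, 0, 0, 5.3, 0], [0.4, 20.8, -8, 0, 0, 5.3, 0], [0.4, 20.8, -8, 0, 0, 5.3, 0], [0.4, 20.8, -8, 0, 0, 5.3, 0], [0.4, 20.8, -8, 0, 0, 5.3, 0], [0.4, 20.8, -4, 0, 0, 5.3, 0], [0.4, 20.8, -1.2, 0, 0, 5.3, 0], [0.4, 20.8, -0.3, 0, 0, 5.3, 0], [0.4, 20.8, -0.1, 0, 0, 5.3, 0], [0.4, 20.8, -0.1, 0, 0, 5.3, 0]],
  ],
)

```text
clock: 22.95
tool_pos: [0.4911, 0.0752, 0.0133]
orientation: [-179.9, -0.1, 177.1]
force: [0.8, -0.3, -0.8]
opening: 0.0482
gripper_force: 30.0
```

Request:
play_rows(
  commands=[
    [[0, 0.05, 0.1, 0, 0, 0, 0], [0, 0.05, 0.1, 0, 0, 0, 0]],
  ],
)

```text
clock: 23.12
tool_pos: [0.4921, 0.0766, 0.0128]
orientation: [180.0, 0.0, 177.1]
force: [-1.4, 0.5, -0.1]
opening: 0.0482
gripper_force: 30.0
```

Request:
play_rows(
  commands=[
    [[0, 0, 0, 0, 0, 0, 0]],
  ],
)

```text
clock: 23.2
tool_pos: [0.4921, 0.0767, 0.0127]
orientation: [180.0, 0.0, 177.1]
force: [0.6, 1.1, -1.2]
opening: 0.0479
gripper_force: 30.0
```

Request:
play_rows(
  commands=[
    [[0, 0, 0.05, 0, 0, 0, 0], [0, 0, 0.05, 0, 0, 0, 0.7], [0, 0, 0.05, 0, 0, 0, 0.7], [0, 0, 0.05, 0, 0, 0, 0.7], [0, 0, -3, 0, 0, 0, 0.7], [0, 0, -7, 0, 0, 0, 0.7], [0, 0, -10.7, 0, 0, 0, 0.7], [0, 0, -10.7, 0, 0, 0, 0.7], [0, 0, -10.7, 0, 0, 0, 0.7]],
  ],
)

```text
clock: 23.95
tool_pos: [0.4931, 0.0778, 0.1217]
orientation: [179.8, 0.3, 177.1]
force: [-1.0, -0.6, -0.4]
opening: 0.0614
gripper_force: 0.0
```

Run:
```python
from h import *
import pickle
w=snapshot("wrist"); o=get_obs(); print(o["tool_pos"],o["orientation"],o["opening"]); pickle.dump(w,open("w9.pkl","wb"))
hsv=cv2.cvtColor(w["frame"],cv2.COLOR_RGB2HSV).astype(int); H,S,V=hsv[...,0],hsv[...,1],hsv[...,2]
clip=(H>90)&(H<115)&(S>35)|((S<25)&(V>200))
def Z(px,mx,py,my): return {"+x":px,"-x":mx,"+y":py,"-y":my}
print("clip",edges(w,clip,(290,148,378,245),-2.8,(491,76.9),Z(.026,.004,.026,.026),(33,24)))
```

```text
[0.49188932 0.07724633 0.12000323] [1.79914963e+02 9.81662671e-02 1.77131869e+02] 0.06079888813458756
clip {'+x': (30.0, -0.2, 41), '-x': (-32.5, -0.1, 40), '+y': (22.1, -0.1, 55), '-y': (-23.8, 0.3, 57)}
```

Request:
play_rows(
  commands=[
    [[0, 0, 0, 0, 0, 0, 0.75], [0, 0, 0, 0, 0, 0, 0.75], [0, 0, 0, 0, 0, 0, 0.75]],
  ],
)

```text
clock: 24.25
tool_pos: [0.491, 0.0766, 0.1181]
orientation: [-179.9, -0.1, 177.1]
force: [0.9, 0.5, -0.2]
opening: 0.0656
gripper_force: 0.0
```

Run:
```python
from h import *
import pickle
w=snapshot("wrist"); pickle.dump(w,open("w9.pkl","wb"))
def Z(px,mx,py,my): return {"+x":px,"-x":mx,"+y":py,"-y":my}
for n in ("w3","w9"):
    w=pickle.load(open(n+".pkl","rb")); print(n,w["origin"],w["attitude"])
    hsv=cv2.cvtColor(w["frame"],cv2.COLOR_RGB2HSV).astype(int); H,S,V=hsv[...,0],hsv[...,1],hsv[...,2]
    clip=(H>90)&(H<115)&(S>35)|((S<25)&(V>200)); wood=(S>60)&(H>14)&(H<26)
    print("clip",edges(w,clip,(290,148,378,245),-2.8,(491,76.9),Z(.026,.004,.026,.026),(33,24)))
    print("tray",edges(w,wood|clip,(235,125,440,240),-6.35,(450+30,70),Z(*[.012]*4),(29.5,73)))
```

```text
w3 [0.40991939 0.07924757 0.27712927] [ 1.62401647e+02 -2.50927193e-02  8.71443093e+01]
clip {'+x': (31.8, 0.3, 41), '-x': (-31.4, -0.0, 40), '+y': (23.2, 0.1, 55), '-y': (-22.7, -0.0, 57)}
tray {'+x': None, '-x': None, '+y': None, '-y': (-65.9, -0.2, 51)}
w9 [0.4092763  0.08018682 0.27582521] [1.62553205e+02 6.62344377e-02 8.71061798e+01]
clip {'+x': (30.6, -0.1, 41), '-x': (-33.1, -0.1, 40), '+y': (22.0, -0.6, 55), '-y': (-23.5, 0.1, 57)}
tray {'+x': None, '-x': None, '+y': None, '-y': (-65.4, -0.6, 47)}
```

Run:
```python
from h import *
import pickle
def Z(px,mx,py,my): return {"+x":px,"-x":mx,"+y":py,"-y":my}
for n in ("w2","w3","w9"):
    w=pickle.load(open(n+".pkl","rb"))
    hsv=cv2.cvtColor(w["frame"],cv2.COLOR_RGB2HSV).astype(int); H,S,V=hsv[...,0],hsv[...,1],hsv[...,2]
    wood=(S>60)&(H>14)&(H<26)
    print(n,edges(w,wood,(170,120,570,240),-6.35,(543.7,155.2),Z(*[.012]*4),(92,158)))
```

```text
w2 {'+x': None, '-x': (-92.7, 0.1, 233), '+y': (156.3, -0.2, 78), '-y': (-156.5, 0.3, 84)}
w3 {'+x': None, '-x': (-92.9, 0.1, 238), '+y': (155.1, -0.8, 54), '-y': (-156.9, 0.3, 79)}
w9 {'+x': None, '-x': (-93.0, 0.1, 240), '+y': (155.6, -0.3, 50), '-y': (-156.6, 1.0, 78)}
```

The clip box is 1.4 mm short in x and 1.2 mm in y. Correcting that.

Request:
play_rows(
  commands=[
    [[0, 0, 4, 0, 0, 0, 0.75], [0, 0, 8, 0, 0, 0, 0.75], [0, 0, 10.2, 0, 0, 0, 0.75], [0, 0, 10.7, 0, 0, 0, 0.75], [0, 0, 10.7, 0, 0, 0, 0.75], [0, 0, 10.7, 0, 0, 0, 0], [0, 0, 10.7, 0, 0, 0, 0], [0, 0, 10.7, 0, 0, 0, 0], [0, 0, 10.7, 0, 0, 0, 0], [0, 0, 10.7, 0, 0, 0, 0], [-0.14, 0.12, 10.4, 0, 0, 0, 0], [-0.14, 0.12, 10.4, 0, 0, 0, 0], [-0.14, 0.12, 10.7, 0, 0, 0, 0], [-0.14, 0.12, 10.75, 0, 0, 0, 0], [-0.14, 0.12, 10.75, 0, 0, 0, 0], [-0.14, 0.12, 10.75, 0, 0, 0, 0], [-0.14, 0.12, 10.75, 0, 0, 0, 0.7], [-0.14, 0.12, 10.75, 0, 0, 0, 0.7], [-0.14, 0.12, 10.75, 0, 0, 0, 0.7]],
  ],
)

```text
clock: 25.88
tool_pos: [0.4929, 0.078, 0.0115]
orientation: [-180.0, -0.0, 177.1]
force: [-0.5, -0.4, -0.4]
opening: 0.0595
gripper_force: 0.0
```

Request:
play_rows(
  commands=[
    [[0, 0, -3, 0, 0, 0, 0.72], [0, 0, -7, 0, 0, 0, 0.72], [0, 0, -10.7, 0, 0, 0, 0.75], [0, 0, -10.7, 0, 0, 0, 0.75], [0, 0, -10.7, 0, 0, 0, 0.75], [0, 0, -10.7, 0, 0, 0, 0.75]],
  ],
)

```text
clock: 26.38
tool_pos: [0.4927, 0.078, 0.1184]
orientation: [180.0, -0.0, 177.1]
force: [0.1, 0.9, -0.7]
opening: 0.0658
gripper_force: 0.0
```

Run:
```python
from h import *
import pickle
w=snapshot("wrist"); pickle.dump(w,open("w10.pkl","wb"));o=get_obs(); print(o["tool_pos"],o["orientation"],o["opening"])
def Z(px,mx,py,my): return {"+x":px,"-x":mx,"+y":py,"-y":my}
hsv=cv2.cvtColor(w["frame"],cv2.COLOR_RGB2HSV).astype(int); H,S,V=hsv[...,0],hsv[...,1],hsv[...,2]
clip=(H>90)&(H<115)&(S>35)|((S<25)&(V>200)); wood=(S>60)&(H>14)&(H<26)
print("clip",edges(w,clip,(290,148,378,245),-2.8,(491,76.9),Z(.026,.004,.026,.026),(33,24)))
print(edges(w,wood,(170,120,570,240),-6.35,(543.7,155.2),Z(*[.012]*4),(92,158)))
```

```text
[0.49233374 0.0777482  0.11777598] [-1.79968105e+02 -8.45844597e-02  1.77121235e+02] 0.06555806857831617
clip {'+x': (31.6, -0.1, 41), '-x': (-31.2, -0.1, 41), '+y': (23.8, -0.5, 55), '-y': (-21.9, 0.5, 57)}
{'+x': None, '-x': (-92.9, 0.1, 241), '+y': (155.1, -1.0, 55), '-y': (-157.2, -0.0, 79)}
```

The clip box is within 0.7 mm of its start. Next, the bottle.

Request:
play_rows(
  commands=[
    [[6.1, -21.5, -2.5, 0, 0, -5.4, 0.78], [6.1, -21.5, -2.5, 0, 0, -5.4, 0.78], [6.1, -21.5, -2.5, 0, 0, -5.4, 0.78], [6.1, -21.5, -2.5, 0, 0, -5.4, 0.78], [6.1, -21.5, -2.5, 0, 0, -5.4, 0.78], [6.1, -21.5, -2.5, 0, 0, -5.4, 0.78], [6.1, -21.5, -2.5, 0, 0, -5.4, 0.78], [6.1, -21.5, -2.5, 0, 0, -5.4, 0.78], [6.1, -21.5, -2.5, 0, 0, -5.4, 0.78], [6.1, -21.5, -2.5, 0, 0, -5.4, 0.78]],
  ],
)

```text
clock: 27.27
tool_pos: [0.4214, -0.1331, 0.143]
orientation: [-180.0, -0.1, -177.4]
force: [0.1, 0.3, -0.4]
opening: 0.0682
gripper_force: 0.0
```

Run:
```python
from h import *
import pickle
w=snapshot("wrist"); pickle.dump(w,open("w11.pkl","wb"));o=get_obs(); print(o["tool_pos"],o["orientation"],o["opening"])
def Z(px,mx,py,my): return {"+x":px,"-x":mx,"+y":py,"-y":my}
hsv=cv2.cvtColor(w["frame"],cv2.COLOR_RGB2HSV).astype(int); H,S,V=hsv[...,0],hsv[...,1],hsv[...,2]
c=proj(w,[.42,-.134,.03],True)[0].astype(int); print(c)
print("bottle",edges(w,(V<110)|((H>105)&(H<125)&(S>90)),(c[0]-40,c[1]-45,c[0]+40,c[1]+42),2.5,(420,-134),Z(.034,.004,.034,.034),(26,26)))
```

```text
[ 0.42151093 -0.13291945  0.14308213] [-1.79996604e+02 -7.29062841e-02 -1.77392528e+02] 0.06831373870337584
[331 192]
bottle {'+x': None, '-x': (-22.3, 0.1, 42), '+y': (30.8, 18.4, 54), '-y': (-34.9, -24.9, 23)}
```

Request:
play_rows(
  commands=[
    [[0, 0, 4, 0, 0, 0, 0.78], [0, 0, 8, 0, 0, 0, 0.78], [0, 0, 11.5, 0, 0, 0, 0.78], [0, 0, 12.6, 0, 0, 0, 0.78], [0, 0, 12.6, 0, 0, 0, 0.78], [0, 0, 12.6, 0, 0, 0, 0.78], [0, 0, 12.6, 0, 0, 0, 0], [0, 0, 12.6, 0, 0, 0, 0], [0, 0, 12.6, 0, 0, 0, 0], [0, 0, 12.6, 0, 0, 0, 0], [0, 0, 12.6, 0, 0, 0, 0]],
  ],
)

```text
clock: 28.23
tool_pos: [0.4224, -0.1334, 0.0188]
orientation: [180.0, 0.1, -177.4]
force: [-1.2, 3.4, 7.9]
opening: 0.0512
gripper_force: 30.1
```

Request:
play_rows(
  commands=[
    [[0, 0, -4, 0, 0, 0, 0], [0, 0, -8, 0, 0, 0, 0], [-10.5, 37.2, -8, 0, 0, 10.9, 0], [-10.5, 37.2, -8, 0, 0, 10.9, 0], [-10.5, 37.2, -8, 0, 0, 10.9, 0], [-10.5, 37.2, -8, 0, 0, 10.9, 0], [-10.5, 37.2, -8, 0, 0, 10.9, 0], [-10.5, 37.2, -8, 0, 0, 10.9, 0], [-10.5, 37.2, -8, 0, 0, 10.9, 0], [-10.5, 37.2, -8, 0, 0, 10.9, 0], [-10.5, 37.2, -8, 0, 0, 10.9, 0], [-10.5, 37.2, -8, 0, 0, 10.9, 0], [-10.5, 37.2, -8, 0, 0, 10.9, 0], [-10.5, 37.2, -8, 0, 0, 10.9, 0], [-10.5, 37.2, -4, 0, 0, 10.9, 0], [-10.5, 37.2, -1.3, 0, 0, 10.9, 0], [-10.5, 37.2, -0.4, 0, 0, 10.9, 0], [-10.5, 37.2, -0.2, 0, 0, 10.9, 0], [-10.5, 37.2, -0.2, 0, 0, 10.9, 0], [-10.5, 37.2, -0.2, 0, 0, 10.9, 0]],
  ],
)

```text
clock: 29.9
tool_pos: [0.5103, 0.2424, 0.0206]
orientation: [180.0, 0.0, 171.6]
force: [1.3, 0.4, -2.7]
opening: 0.0514
gripper_force: 29.9
```

Request:
play_rows(
  commands=[
    [[0.08, 0.08, 0.1, 0, 0, 0, 0], [0.08, 0.08, 0.2, 0, 0, 0, 0], [0.08, 0.08, 0.2, 0, 0, 0, 0]],
  ],
)

```text
clock: 30.15
tool_pos: [0.5095, 0.2439, 0.0183]
orientation: [179.9, 0.0, 171.6]
force: [-0.5, 0.3, 0.1]
opening: 0.0514
gripper_force: 29.9
```

Request:
play_rows(
  commands=[
    [[0, 0, 0.05, 0, 0, 0, 0], [0, 0, 0.05, 0, 0, 0, 0.78], [0, 0, 0.05, 0, 0, 0, 0.78], [0, 0, 0.05, 0, 0, 0, 0.78], [0, 0, -3, 0, 0, 0, 0.78], [0, 0, -7, 0, 0, 0, 0.78], [0, 0, -11.2, 0, 0, 0, 0.78], [0, 0, -11.2, 0, 0, 0, 0.78], [0, 0, -11.2, 0, 0, 0, 0.78], [0, 0, -11.2, 0, 0, 0, 0.78], [0, 0, -11.2, 0, 0, 0, 0.78]],
  ],
)

```text
clock: 31.07
tool_pos: [0.5085, 0.2431, 0.1287]
orientation: [-179.9, -0.1, 171.6]
force: [0.2, 0.3, 0.2]
opening: 0.0684
gripper_force: 0.0
```

Run:
```python
from h import *
import pickle
w=snapshot("wrist"); pickle.dump(w,open("w12.pkl","wb"))
o=get_obs(); print(o["tool_pos"],o["orientation"],o["opening"])
def Z(px,mx,py,my): return {"+x":px,"-x":mx,"+y":py,"-y":my}
for n in ("w4","w12"):
    w=pickle.load(open(n+".pkl","rb"))
    hsv=cv2.cvtColor(w["frame"],cv2.COLOR_RGB2HSV).astype(int); H,S,V=hsv[...,0],hsv[...,1],hsv[...,2]
    wood=(S>60)&(H>14)&(H<26)
    c=proj(w,[.508,.2435,.03],True)[0].astype(int)
    b=(c[0]-45,c[1]-48,c[0]+45,c[1]+44)
    print("bottle",edges(w,(~wood)&(V<150),b,-8.2,(508,243.5),Z(.034,.004,.034,.034),(26,26)))
    print(edges(w,wood,(100,120,420,240),-6.35,(543.7,155.2),Z(*[.012]*4),(92,158)))
    print("cap",rect(w,(V<75)&(S<60),.055,True,(c[0]-25,c[1]-20,c[0]+25,c[1]+35))[:2])
```

```text
[0.50851101 0.24304315 0.12846175] [-1.79901737e+02 -8.87842243e-02  1.71631486e+02] 0.06851231565980771
bottle {'+x': (25.5, 0.2, 44), '-x': (-22.3, 1.2, 42), '+y': (25.1, -0.6, 43), '-y': (-26.2, -1.6, 43)}
{'+x': None, '-x': (-92.9, 0.2, 234), '+y': (156.8, -0.2, 77), '-y': (-156.0, 0.3, 64)}
cap (array([506.9, 243.2]), array([35.2, 37.1]))
bottle {'+x': (22.8, -0.2, 44), '-x': (-24.8, -0.3, 45), '+y': (25.4, -0.5, 43), '-y': (-25.8, 0.6, 43)}
{'+x': None, '-x': (-92.9, 0.1, 234), '+y': (157.1, 0.1, 77), '-y': (-155.8, 0.2, 63)}
cap (array([504.7, 244.1]), array([34.9, 36.7]))
```

The bottle is 2.5 mm short in x. Nudging it back.

Request:
play_rows(
  commands=[
    [[0, 0, 4, 0, 0, 0, 0.78], [0, 0, 8, 0, 0, 0, 0.78], [0, 0, 10.5, 0, 0, 0, 0.78], [0, 0, 11.2, 0, 0, 0, 0.78], [0, 0, 11.2, 0, 0, 0, 0.78], [0, 0, 11.2, 0, 0, 0, 0], [0, 0, 11.2, 0, 0, 0, 0], [0, 0, 11.2, 0, 0, 0, 0], [0, 0, 11.2, 0, 0, 0, 0], [0, 0, 11.2, 0, 0, 0, 0], [-0.24, -0.03, 10.9, 0, 0, 0, 0], [-0.24, -0.03, 10.9, 0, 0, 0, 0], [-0.24, -0.03, 11.1, 0, 0, 0, 0], [-0.24, -0.03, 11.25, 0, 0, 0, 0], [-0.24, -0.03, 11.25, 0, 0, 0, 0], [-0.24, -0.03, 11.25, 0, 0, 0, 0], [-0.24, -0.03, 11.25, 0, 0, 0, 0.78], [-0.24, -0.03, 11.25, 0, 0, 0, 0.78], [-0.24, -0.03, 11.25, 0, 0, 0, 0.78], [-0.24, -0.03, 11.25, 0, 0, 0, 0.78]],
  ],
)

```text
clock: 32.78
tool_pos: [0.5114, 0.2428, 0.0169]
orientation: [-180.0, -0.0, 171.6]
force: [0.1, 0.2, -0.4]
opening: 0.0672
gripper_force: 0.0
```

Request:
play_rows(
  commands=[
    [[0, 0, -3, 0, 0, 0, 0.78], [0, 0, -7, 0, 0, 0, 0.78], [0, 0, -11.2, 0, 0, 0, 0.78], [0, 0, -11.2, 0, 0, 0, 0.78], [0, 0, -11.2, 0, 0, 0, 0.78], [0, 0, -11.2, 0, 0, 0, 0.78]],
  ],
)

```text
clock: 33.28
tool_pos: [0.5113, 0.2429, 0.1291]
orientation: [180.0, -0.0, 171.6]
force: [-0.5, -0.5, -0.3]
opening: 0.0686
gripper_force: 0.0
```

Run:
```python
from h import *
import pickle
w=snapshot("wrist"); pickle.dump(w,open("w13.pkl","wb"))
o=get_obs(); print(o["tool_pos"],o["orientation"],o["opening"])
def Z(px,mx,py,my): return {"+x":px,"-x":mx,"+y":py,"-y":my}
hsv=cv2.cvtColor(w["frame"],cv2.COLOR_RGB2HSV).astype(int); H,S,V=hsv[...,0],hsv[...,1],hsv[...,2]
wood=(S>60)&(H>14)&(H<26)
c=proj(w,[.508,.2435,.03],True)[0].astype(int)
b=(c[0]-45,c[1]-48,c[0]+45,c[1]+44)
print("bottle",edges(w,(~wood)&(V<150),b,-8.2,(508,243.5),Z(.034,.004,.034,.034),(26,26)))
print("cap",rect(w,(V<75)&(S<60),.055,True,(c[0]-25,c[1]-20,c[0]+25,c[1]+35))[:2])
```

```text
[0.51093512 0.24250953 0.1283112 ] [-1.79947298e+02 -6.43029152e-02  1.71622726e+02] 0.06817106180905719
bottle {'+x': (24.9, -0.4, 44), '-x': (-22.8, -0.2, 43), '+y': (24.9, -0.4, 44), '-y': (-26.1, -1.8, 44)}
cap (array([506.4, 243.4]), array([34.8, 37.4]))
```

The bottle is back within 0.5 mm. Last, the stamp.

Request:
play_rows(
  commands=[
    [[-13.2, -35.4, -1.5, 0, 0, -11, 0.5], [-13.2, -35.4, -1.5, 0, 0, -11, 0.5], [-13.2, -35.4, -1.5, 0, 0, -11, 0.5], [-13.2, -35.4, -1.5, 0, 0, -11, 0.5], [-13.2, -35.4, -1.5, 0, 0, -11, 0.5], [-13.2, -35.4, -1.5, 0, 0, -11, 0.5], [-13.2, -35.4, -1.5, 0, 0, -11, 0.5], [-13.2, -35.4, -1.5, 0, 0, -11, 0.5], [-13.2, -35.4, -1.5, 0, 0, -11, 0.5], [-13.2, -35.4, -1.5, 0, 0, -11, 0.5], [-13.2, -35.4, -1.5, 0, 0, -11, 0.5], [-13.2, -35.4, -1.5, 0, 0, -11, 0.5], [-13.2, -35.4, -1.5, 0, 0, -11, 0.5], [-13.2, -35.4, -1.5, 0, 0, -11, 0.5], [-13.2, -35.4, -1.5, 0, 0, -11, 0.5]],
  ],
)

```text
clock: 34.58
tool_pos: [0.5906, -0.1252, 0.1441]
orientation: [180.0, -0.0, -177.3]
force: [0.2, -0.1, 0.6]
opening: 0.0436
gripper_force: 0.0
```

Run:
```python
from h import *
import pickle
w=snapshot("wrist"); pickle.dump(w,open("w14.pkl","wb"))
o=get_obs(); print(o["tool_pos"],o["orientation"],o["opening"])
hsv=cv2.cvtColor(w["frame"],cv2.COLOR_RGB2HSV).astype(int); H,S,V=hsv[...,0],hsv[...,1],hsv[...,2]
c=proj(w,[.59,-.127,.055],True)[0].astype(int); print(c)
print("knob",rect(w,(V<75)&(S<90),.055,True,(c[0]-25,c[1]-25,c[0]+25,c[1]+25))[:3])
print("foot",rect(w,(H<=14)&(S>80),.022,True,(c[0]-25,c[1]-45,c[0]+25,c[1]+15))[:3])
```

```text
[ 0.59061062 -0.12531255  0.14420265] [ 1.79997522e+02 -3.10191058e-03 -1.77262173e+02] 0.04399494997654189
[330 201]
knob (array([ 589.9, -127.2]), array([25.5, 25.6]), 139.8)
foot (array([ 577.1, -127. ]), array([20.6, 26.8]), 2.7)
```

Request:
play_rows(
  commands=[
    [[0.05, -0.19, 4, 0, 0, 0, 0.5], [0.05, -0.19, 8, 0, 0, 0, 0.5], [0.05, -0.19, 10.8, 0, 0, 0, 0.5], [0.05, -0.19, 11.4, 0, 0, 0, 0.5], [0.05, -0.19, 11.4, 0, 0, 0, 0.5], [0.05, -0.19, 11.4, 0, 0, 0, 0.5], [0.05, -0.19, 11.4, 0, 0, 0, 0], [0.05, -0.19, 11.4, 0, 0, 0, 0], [0.05, -0.19, 11.4, 0, 0, 0, 0], [0.05, -0.19, 11.4, 0, 0, 0, 0], [0.05, -0.19, 11.4, 0, 0, 0, 0]],
  ],
)

```text
clock: 35.55
tool_pos: [0.5912, -0.1283, 0.0316]
orientation: [180.0, 0.1, -177.3]
force: [-1.7, 2.5, 6.1]
opening: 0.0224
gripper_force: 30.0
```

Request:
play_rows(
  commands=[
    [[0, 0, -4, 0, 0, 0, 0], [0, 0, -8, 0, 0, 0, 0], [7.7, 29.1, -8, 0, 0, 7.5, 0], [7.7, 29.1, -8, 0, 0, 7.5, 0], [7.7, 29.1, -8, 0, 0, 7.5, 0], [7.7, 29.1, -8, 0, 0, 7.5, 0], [7.7, 29.1, -8, 0, 0, 7.5, 0], [7.7, 29.1, -8, 0, 0, 7.5, 0], [7.7, 29.1, -8, 0, 0, 7.5, 0], [7.7, 29.1, -8, 0, 0, 7.5, 0], [7.7, 29.1, -8, 0, 0, 7.5, 0], [7.7, 29.1, -8, 0, 0, 7.5, 0], [7.7, 29.1, -4, 0, 0, 7.5, 0], [7.7, 29.1, -1.2, 0, 0, 7.5, 0], [7.7, 29.1, -0.3, 0, 0, 7.5, 0], [7.7, 29.1, -0.2, 0, 0, 7.5, 0], [7.7, 29.1, -0.2, 0, 0, 7.5, 0]],
  ],
)

```text
clock: 36.97
tool_pos: [0.5002, 0.1576, 0.032]
orientation: [-179.9, -0.0, 175.1]
force: [0.5, -0.0, -0.9]
opening: 0.0225
gripper_force: 30.0
```

Request:
play_rows(
  commands=[
    [[0, 0, 0, 0, 0, 0, 0]],
  ],
)

```text
clock: 37.05
tool_pos: [0.5004, 0.158, 0.0326]
orientation: [-180.0, 0.0, 175.1]
force: [-0.9, 0.3, -0.7]
opening: 0.0223
gripper_force: 30.0
```

Request:
play_rows(
  commands=[
    [[0, 0.2, 0.05, 0, 0, 0, 0], [0, 0.2, 0.15, 0, 0, 0, 0], [0, 0.2, 0.15, 0, 0, 0, 0], [0, 0.2, 0.15, 0, 0, 0, 0]],
  ],
)

```text
clock: 37.38
tool_pos: [0.5001, 0.1607, 0.0309]
orientation: [180.0, 0.0, 175.1]
force: [0.7, 0.6, -0.8]
opening: 0.0227
gripper_force: 30.0
```

Request:
play_rows(
  commands=[
    [[0, 0, 0.05, 0, 0, 0, 0], [0, 0, 0.05, 0, 0, 0, 0.5], [0, 0, 0.05, 0, 0, 0, 0.5], [0, 0, 0.05, 0, 0, 0, 0.5], [0, 0, -3, 0, 0, 0, 0.5], [0, 0, -7, 0, 0, 0, 0.5], [0, 0, -11, 0, 0, 0, 0.5], [0, 0, -12.4, 0, 0, 0, 0.5], [0, 0, -12.4, 0, 0, 0, 0.5], [0, 0, -12.4, 0, 0, 0, 0.5], [0, 0, -12.4, 0, 0, 0, 0.5]],
  ],
)

```text
clock: 38.3
tool_pos: [0.4995, 0.1604, 0.154]
orientation: [-180.0, -0.1, 175.1]
force: [0.2, -0.3, -0.4]
opening: 0.0437
gripper_force: 0.0
```

Run:
```python
from h import *
import pickle
w=snapshot("wrist"); pickle.dump(w,open("w15.pkl","wb"))
cv2.imwrite("pics/w15.png",w["frame"][:,:,::-1])
o=get_obs(); print(o["tool_pos"],o["orientation"],o["opening"])
def Z(px,mx,py,my): return {"+x":px,"-x":mx,"+y":py,"-y":my}
for n in ("w2","w15"):
    w=pickle.load(open(n+".pkl","rb"))
    hsv=cv2.cvtColor(w["frame"],cv2.COLOR_RGB2HSV).astype(int); H,S,V=hsv[...,0],hsv[...,1],hsv[...,2]
    wood=(S>60)&(H>14)&(H<26); clip=(H>90)&(H<115)&(S>35)|((S<25)&(V>200))
    foot=((S>90)&(H<=14))
    print("clip",edges(w,clip,(215,140,285,225),-2,(491.6,75.5),Z(.026,.004,.004,.026),(33,24)))
    print("bottle",edges(w,(~wood)&(V<150),(376,150,452,225),-8,(510.4,244.5),Z(.036,.004,.036,.004),(26,26)))
    print("foot",edges(w,foot,(315,155,348,190),-5,(501,160),Z(.022,.004,.022,.022),(24,11)))
    print("knob",rect(w,(V<75)&(S<90),.062,True,(315,176,348,214))[:2],"cap",rect(w,(V<75)&(S<60),.060,True,(400,172,448,220))[:2])
    print("tray",edges(w,wood,(170,120,500,240),-6.35,(543.7,155.2),Z(*[.012]*4),(92,158)))
```

```text
[0.49931015 0.1602908  0.1535296 ] [-1.79932897e+02 -9.71503517e-02  1.75128225e+02] 0.043845847499714714
clip {'+x': (30.5, -2.3, 34), '-x': (-31.8, -1.3, 34), '+y': (23.8, -1.5, 46), '-y': (-21.1, -0.3, 48)}
bottle {'+x': (22.1, 0.6, 37), '-x': (-27.0, -1.0, 35), '+y': (23.0, -0.5, 39), '-y': (-26.4, -0.2, 36)}
foot {'+x': None, '-x': (-24.9, 5.5, 16), '+y': (10.1, -1.7, 25), '-y': (-9.9, -0.5, 27)}
knob (array([497.4, 160.2]), array([24.1, 24.2])) cap (array([505.1, 240.5]), array([36.2, 36.6]))
tray {'+x': None, '-x': (-92.7, 0.1, 233), '+y': (156.3, -0.2, 78), '-y': (-156.5, 0.3, 84)}
clip {'+x': (30.6, -2.2, 34), '-x': (-32.2, -0.6, 33), '+y': (24.7, -0.2, 46), '-y': (-20.5, -0.4, 52)}
bottle {'+x': (21.9, -0.3, 38), '-x': (-27.6, -0.9, 36), '+y': (22.8, -0.5, 38), '-y': (-26.3, -0.0, 36)}
foot {'+x': None, '-x': (-25.5, -3.2, 18), '+y': (9.8, -7.3, 22), '-y': (-8.7, 0.2, 23)}
knob (array([496.1, 161.6]), array([23.9, 24.5])) cap (array([504.3, 240.9]), array([36.6, 36.8]))
tray {'+x': None, '-x': (-92.8, 0.2, 233), '+y': (156.4, -0.2, 76), '-y': (-156.6, 0.2, 83)}
```

View pics/w15.png

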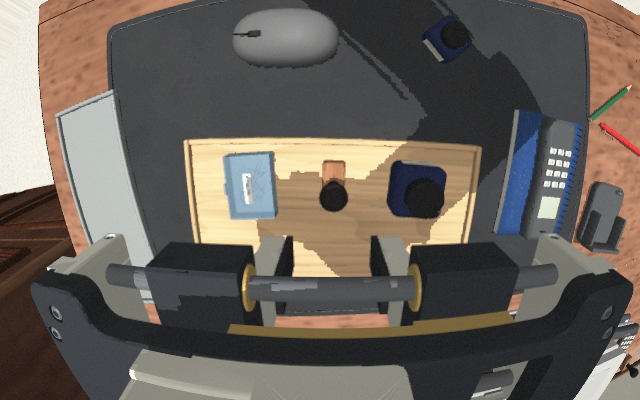

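Everything is back within about 1.5 mm of its starting place: clip box (249,185), stamp (333,185), bottle (416,190). The mouse, note cube and cradle look unmoved, and the gripper is clear. Handing in.

```bash
python3 -c "
from plant import close_job
print(close_job())"
```

```text
the job is handed in; nothing more can be done
None
```

The phone is keys up, centred and lengthwise on the notebook, and the clip box, ink bottle and stamp are back in the wooden tray within about 1.5 mm of their starting places; job handed in at about 38 s, judge's result not shown.

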